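Fish the lost nut out of the slanted clamp block with the sprung tongs

ROBOT

A 6-joint arm with a two-finger parallel gripper is mounted at the origin on a cart in front of the work surface, level with it; the furniture and walls round the work are solid. World frame = base frame: x ahead of the robot, y to its left, z up, the work surface at z = 0. Lengths are in m, angles in rad, forces in N, time in s.
With the tool pointing down it reaches from about 0.35 to 0.85 m from the base axis. Payload 8.1 kg.
Tool frame: the origin (TCP) lies at the very end of the fingers, on their centre line; the grasp point (between the pads) lies 19 mm behind it (grasp_offset is the distance from the TCP to the grasp point, in m); z points along the fingers, x is the direction in which the jaws open and shut, and the axes are right-handed (so a half turn about z gives the same grasp; the last joint's range is limited). The gripper opens to 93 mm and grips with 3 to 60 N. Pads are 15 mm wide; open, the fingers measure 128 mm over their backs; the gripper's body (75 mm by 188 mm) begins 65 mm behind the grasp point.
Start: joints at [1.11, 0.13, 1.488, -0, 1.523, -0.085], TCP at [0.22, 0.558, 0.18] pointing down, gripper open.
Joint ranges: [-2.96, 2.96], [-0.89, 2.26], [0.02, 2.5], [-1.34, 4.48], [0, 2.73], [-2.66, 2.66]. Speed limits (rad/s): [2.39, 2.39, 2.79, 3.14, 3.14, 3.14].

INTERFACE

Orientations are given as a 3x3 rotation matrix whose columns are the frame's x, y, z axes.
In Python, from plant import state, camera, camera_info, finish_job, grasp_offset gives the robot as it stands.
- The arm moves only by the tool servo_tool, never from a script. Its argument "targets" is a list of rows, each a list of 2 entries, a list of its own where there are three numbers: the shift along the tool's x, y, z in cm, then the turn about the tool's z in degrees. A call has 1 to 12 rows; each row shifts and turns the commanded pose from where the row before left it, along the tool's axes as they then stand; what a row does not reach is not made up. A row lasts 1/10 s, in which the tool goes at most 50 mm and 8.59 degrees, less where a joint would pass 70% of its speed; a pose out of reach is approached as far as the arm can. A call is refused whole if a number of a shift passes 5 or a number of a turn 8.59, either way. A call with a gripper value outside its range is refused whole. "hand" is the gripper command: -1 is fully open, 1 is shut, values between are in proportion, set as the call begins (left out, the last holds). The fingers move at their own pace and stop on an object; "squeeze" is the grip in N (left out, the last holds). Time passes only in rows, so rows that do not move let the fingers close. It gives the time, the measured TCP pose, the force and the opening at its end, in the units of the state.
- state(): the state, without advancing time (a new reading comes with each control period).
- camera(name): name is "side" or "top"; returns the picture (480x640x3 uint8, red, green, blue); there is no depth.
- camera_info(name): a dict with "fx", "fy", "cx", "cy" (pixels), "k1" (the pictures are not rectified: a ray, as slopes to the right and down, at radius r is drawn at 1 + k1 r^2 times it, then the intrinsics apply), "pose" (4x4, takes a point from camera to world coordinates). Camera axes: x right, y up, looking along -z (the intrinsics and any distortion apply to the point x, -y, -z); pixel columns grow to the right and rows downward; lengths in m; the calibration is good to about 2 mm. A picture is of the moment at which its call begins. camera_info takes no time and is no camera call.
- finish_job(): hands the job in, once; it reports no verdict.
The state is a dict: "t": time; "joint_positions": joint angles; "joint_vel": joint speeds; "tau": joint torques, N m; "ee_pos": TCP position; "tcp_rot": TCP orientation; "wrist_force": force on the tool from outside, world axes, zero at the start; "torque": the same for the moment, N m; "finger_gap": finger opening in m.
Only numpy, scipy, OpenCV 4.12 (cv2) and the standard library are available. Lean on these libraries where they do the work, as an engineer would, in place of code of your own. Each camera call takes 0.05 s, during which the arm holds its last target.

TASK

A nut has dropped to the bottom of the deep slanted pocket in the green clamp block. Take the sprung tongs from their stand, fish the nut out with their jaws (feel for the bottom gently, and keep the gripper's fingers off the nut), push the tongs through the orange sprung flap of the blue returns box and let the nut go inside. Then put the tongs back upright in their stand, leave the flap shut, and do not disturb the loose T-block and square.

Things in the scene. Friction and masses are not known exactly. Their poses are not given: they have to be found in the camera images.
- tongs_grip (a point): sprung tongs, standing upright on their jaw tips in the stand. Point: midway between the two black rubber grip pads, 100 mm above the tips. z up from tips to red head, y = squeeze direction; alike under a half turn about z. Pads 24 mm wide (x), 82 to 118 mm above the tips, 58 mm over their outer faces at rest; red head 20 x 30 mm, 120 to 131 mm above the tips. About 100 g
- tongs_tip (a point): the tongs' tip end, midway between the two straight flat steel jaws (each 12 mm wide in x, 4 mm thick, free for 82 mm up to the pads); same axes as tongs_grip. At rest the jaws stand 34 mm apart inside, 42 mm outside
- tongs_left (a joint): how far each of the two tongs arms is squeezed in, in m (both move alike and parallel): 0 = open at rest, 0.010 = stop (pads 38 mm over all, jaw gap 14 mm). Each pad is sprung outward with 8 N at rest, 14 N at the stop. Pads held at 52 mm sit well enough in the fingers, jaws 28 mm apart; with the nut gripped the pads are 43 mm over all; 48 mm lets the nut go, over 56 mm drops the tongs
- stand_floor (a point): stand of the tongs: fixed upright aluminium socket, 18 mm (x) by 46 mm (y) inside, flared mouth with its rim about 74 mm above the worktop. Point: centre of the socket's inner floor, 8 mm above the worktop, where the jaw tips rest. z up; the tongs' squeeze direction lies along its y
- pocket: slanted pocket of the fixed green clamp block. Origin: centre of its mouth, 90 mm above the worktop. z points straight out of the pocket, 18 degrees off vertical, leaning to the block's front; y is level, along the pocket's length. Inside 24 mm (x) by 50 mm (y), 60 mm deep, flat floor. Green face round the mouth 56 x 80 mm, square to z; grey base 130 x 100 x 16 mm
- nut_center (a point): centre of the steel hexagon nut, 19 mm across flats, 22 mm across corners, 10 mm thick, about 25 g. It lies flat on the pocket floor, two of its flats facing the pocket's ends (+y and -y of the pocket), up to 4 mm off the middle along the pocket's y
- slot (a point): where to push straight down through the flap of the fixed blue returns box: a point in its top, 100 mm above the worktop. x points to the flap's hinge, y along the hinge, z up. The slot reaches 26 mm in front of this point, 28 mm behind it, 34 mm to either side. Box 100 (x) by 110 (y) by 100 mm high, walls 4 mm
- flap (a joint): orange flap that closes the slot, hinged along its far (+x) edge, 53 mm long. 0 = shut; grows in rad as it swings down into the box, limit 1.45. Sprung shut: about 1 N to push down at the slot point. Jaws lowered 50 mm below the box top hold it about 1.2 rad open
- box_floor (a point): centre of the inner floor of the returns box, 4 mm above the worktop; same axes as slot
- t_block: loose olive T-shaped steel block, 40 x 44 x 24 mm, a bystander; origin at the centre of its underside
- square: loose small steel machinist's square, 91 x 70 x 14 mm, a bystander; origin at the centre of its underside
Things that resemble listed ones, but are neither listed nor needed, are in the scene too. What is shaped like the part that bears stand_floor but turquoise is not meant.

How it is judged:
On the way, in this order (a step that is already met when the one before it is completed fails the run):
1. the nut is gripped by the tongs and lifted clear out of the pocket (contact force between tongs and lost_nut above 2 N and z of nut_center in the frame of pocket above 0.01 m and contact force between the fingers and lost_nut below 0.5 N), for 0.2 s.
2. the tongs, still holding the nut, have pushed the flap open and carried the nut below the box top (contact force between tongs and lost_nut above 2 N and value of joint flap above 0.4 rad and z of nut_center in the frame of slot below -0.008 m), for 0.1 s.
At the end, for the whole second after the job is handed in: the nut lies at rest on the floor of the returns box, the flap is shut (within 0.1 rad), and the tongs stand released in their socket, tips within 12 mm of its floor point and upright within 0.15 rad (z of nut_center in the frame of box_floor below 0.03 m and x of nut_center in the frame of box_floor between -0.046 and 0.046 m and y of nut_center in the frame of box_floor between -0.051 and 0.051 m and value of joint flap below 0.1 rad and horizontal distance between tongs_tip and stand_floor below 0.012 m and z of tongs_tip in the frame of stand_floor below 0.012 m and angle between tongs_grip's own z axis and vertical below 0.15 rad and linear speed of each of tongs, lost_nut below 0.02 m/s); the robot touches nothing.
It fails at once if the tongs are rammed into the clamp block (over 40 N) (contact force between tongs and clamp_block above 40 N).
It fails at once if the gripper's fingers touch the nut (contact force between the fingers and lost_nut above 1 N).
It fails at once if the loose T-block or the square is moved by more than 30 mm (distance of any of t_block, square from where it was at the start of the episode above 0.03 m).
It also fails if it takes over 69 s, if anything falls off the work surface, if the arm or the gripper's body presses on something with over 40 N, if the wrist force passes 120 N, or if a joint passes its speed limit or range.

## Working session

There is one attempt and no reset: what is moved stays moved. The work goes in short steps, Python scripts to look and compute and a tool call to move; the robot and the scene stay as the last step left them, time stands still between calls to the robot, and variables do not carry over. Pictures are saved under pics/ and viewed, and the job is handed in when it is done.

Besides the shell and the picture viewer there is one more tool, called after ">>>" as name([rows], argument=value, ...), one row to a line, values as JSON. servo_tool: Moves the arm, as the interface text tells. Its arguments: {"type":"object","properties":{"targets":{"type":"array"},"hand":{"type":"number"},"squeeze":{"type":"number"}},"required":["targets"]}

```bash
mkdir -p pics; ls; python3 - <<'E'
from plant import state,camera,camera_info,grasp_offset
import cv2
print(state(),grasp_offset)
for n in("side","top"):
    cv2.imwrite(f"pics/{n}0.png",camera(n)[:,:,::-1]); print(camera_info(n))
E
```

```text
pics
{'t': 0.0, 'joint_positions': array([ 1.10962195e+00,  1.31165535e-01,  1.48923666e+00,  8.35287571e-06,
        1.52297007e+00, -8.54046108e-02]), 'joint_vel': array([ 1.12642183e-03, -7.98300869e-04, -9.19178375e-05, -3.88076533e-04,
       -1.67421444e-03,  1.33664468e-03]), 'tau': array([-2.38267472e-03, -5.59844649e+01, -4.91755271e+01,  7.67193222e-02,
        3.54189088e-02, -8.86258772e-05]), 'ee_pos': array([0.21989904, 0.55759488, 0.17870828]), 'tcp_rot': array([[ 3.66988360e-01,  9.30225190e-01, -7.99398593e-04],
       [ 9.30223845e-01, -3.66989196e-01, -1.58998282e-03],
       [-1.77241271e-03, -1.60114447e-04, -9.99998416e-01]]), 'wrist_force': array([0.28553849, 0.11219614, 0.05057021]), 'torque': array([ 0.04864007,  0.02087406, -0.00361441]), 'finger_gap': 0.09297421149198622} 0.0188
{'fx': 433.58786056583534, 'fy': 433.58786056583534, 'cx': 318.23514984735124, 'cy': 239.99722884632726, 'k1': -0.04703469779593812, 'pose': array([[-0.98021452,  0.10076364, -0.1703707 ,  0.36397671],
       [-0.19696633, -0.41135979,  0.88993673,  0.78870524],
       [ 0.01958961,  0.9058862 ,  0.42306789,  0.48191386],
       [ 0.        ,  0.        ,  0.        ,  1.        ]])}
{'fx': 598.5418584885034, 'fy': 598.5418584885034, 'cx': 322.75340135468355, 'cy': 243.73778891698734, 'k1': -0.14216725132702462, 'pose': array([[ 0.0166189 ,  0.98946139, -0.14384008,  0.35059186],
       [-0.99977074,  0.01838707,  0.010972  ,  0.00264581],
       [ 0.01350117,  0.14362476,  0.98954012,  1.23399937],
       [ 0.        ,  0.        ,  0.        ,  1.        ]])}
```

View pics/side0.png

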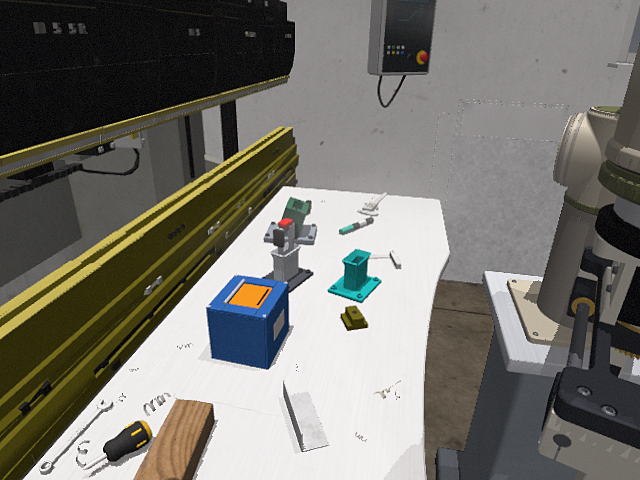

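View pics/top0.png

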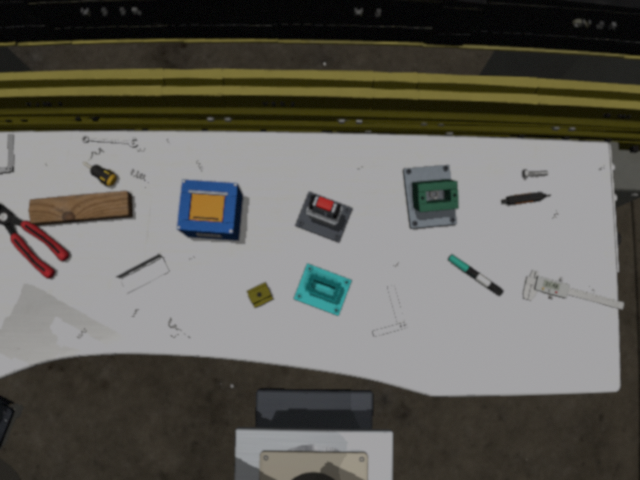

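```bash
cat > h.py <<'E'
import numpy as np,cv2
from plant import camera_info
_c={}
def info(n):
    if n not in _c:_c[n]=camera_info(n)
    return _c[n]
def ray(n,px):
    c=info(n);d=np.array([(px[0]-c['cx'])/c['fx'],(px[1]-c['cy'])/c['fy']]);u=d.copy()
    for _ in range(20): u=d/(1+c['k1']*(u@u))
    P=np.array(c['pose']);v=P[:3,:3]@np.array([u[0],-u[1],-1]);return P[:3,3],v
def onplane(n,px,z):
    o,v=ray(n,px);return o+v*(z-o[2])/v[2]
def proj(n,X):
    c=info(n);P=np.array(c['pose']);p=P[:3,:3].T@(np.array(X)-P[:3,3]);u=np.array([p[0],-p[1]])/-p[2]
    u=u*(1+c['k1']*(u@u));return u*[c['fx'],c['fy']]+[c['cx'],c['cy']]
def tri(a,b):
    o1,v1=ray('top',a);o2,v2=ray('side',b)
    s=np.linalg.lstsq(np.array([v1,-v2]).T,o2-o1,rcond=None)[0]
    A=o1+s[0]*v1;B=o2+s[1]*v2;return (A+B)/2,np.linalg.norm(A-B)
E
python3 - <<'E'
import cv2,numpy as np
t=cv2.imread('pics/top0.png');s=cv2.imread('pics/side0.png')
a=cv2.resize(t[160:240,170:250],None,fx=5,fy=5,interpolation=3)
b=cv2.resize(t[180:250,285:365],None,fx=5,fy=5,interpolation=3)
c=cv2.resize(t[155:235,395:475],None,fx=5,fy=5,interpolation=3)
w=np.zeros((800,400,3),np.uint8)
w=np.zeros((400,800,3),np.uint8);w[:,:400]=a;w[:,400:]=c
cv2.imwrite('pics/z1.png',w)
w=np.zeros((600,800,3),np.uint8);w[:350,:400]=b
cv2.imwrite('pics/z2.png',cv2.resize(t[185:245,285:365],None,fx=8,fy=8,interpolation=3))
cv2.imwrite('pics/z3.png',cv2.resize(s[190:380,200:400],None,fx=3.1,fy=3.1,interpolation=3))
cv2.imwrite('pics/z4.png',cv2.resize(s[190:260,250:330],None,fx=8,fy=8,interpolation=3))
E
```

```text
(no output)
```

View pics/z1.png

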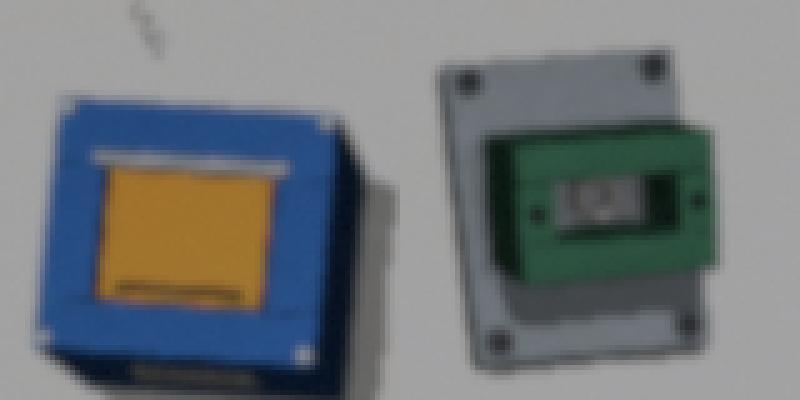

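View pics/z2.png

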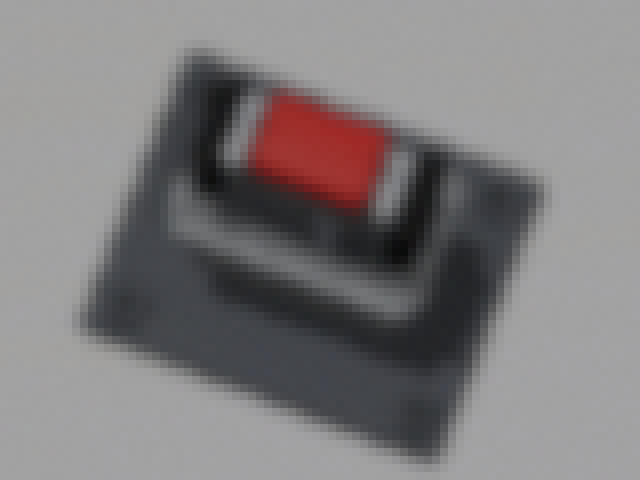

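View pics/z3.png

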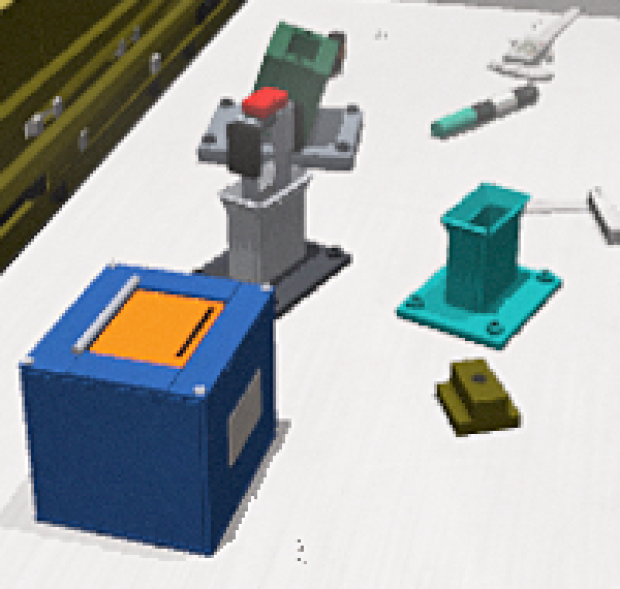

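View pics/z4.png

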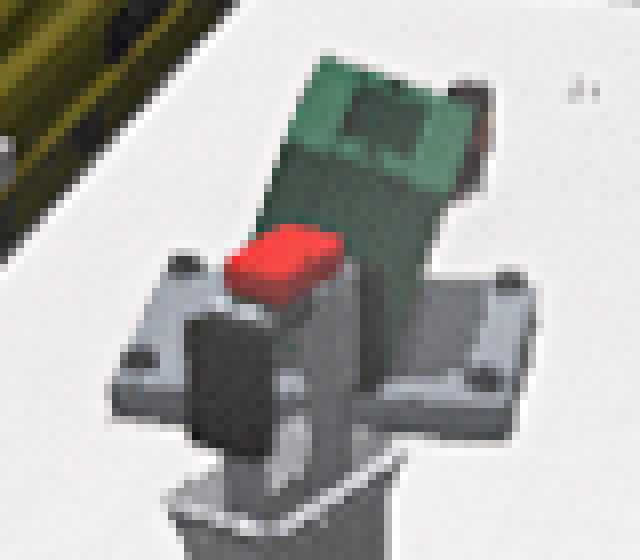

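```bash
cat > m.py <<'E'
from h import *
t=cv2.imread('pics/top0.png');s=cv2.imread('pics/side0.png')
def up(img,x0,y0,x1,y1,k=8):
    return cv2.resize(img[y0:y1,x0:x1],None,fx=k,fy=k,interpolation=cv2.INTER_CUBIC)
def quad(mask,x0,y0,k=8,order='top'):
    mask=cv2.morphologyEx(mask,cv2.MORPH_CLOSE,np.ones((33,33),np.uint8))
    cs,_=cv2.findContours(mask,cv2.RETR_EXTERNAL,cv2.CHAIN_APPROX_NONE);c=max(cs,key=cv2.contourArea)
    for e in np.arange(0.01,.2,.005):
        a=cv2.approxPolyDP(c,e*cv2.arcLength(c,True),True)
        if len(a)<=4:break
    a=a[:,0].astype(float)
    # refine by line fits
    pts=c[:,0].astype(float);L=[]
    for i in range(len(a)):
        p,q=a[i],a[(i+1)%len(a)];d=(q-p);l=np.linalg.norm(d);d/=l
        r=pts-p;al=r@d;pe=np.abs(r[:,0]*d[1]-r[:,1]*d[0])
        sel=pts[(al>.15*l)&(al<.85*l)&(pe<10)]
        vx,vy,x,y=cv2.fitLine(sel.astype(np.float32),cv2.DIST_HUBER,0,.01,.01).ravel();L.append((np.array([x,y]),np.array([vx,vy])))
    out=[]
    for i in range(len(L)):
        (p,d),(q,e)=L[i-1],L[i]
        u=np.linalg.solve(np.array([d,-e]).T,q-p);out.append(p+u[0]*d)
    return (np.array(out)+.5)/k-.5+[x0,y0],c
def mask(img,f,box,k=8):
    I=up(img,*box,k);hsv=cv2.cvtColor(I,cv2.COLOR_BGR2HSV).astype(int);return (f(hsv[...,0],hsv[...,1],hsv[...,2])*255).astype(np.uint8),I
jobs=dict(
 green=('top',t,(395,155,475,235),lambda H,S,V:(H>65)&(H<90)&(S>110)&(V>62)),
 flap=('top',t,(170,160,250,250),lambda H,S,V:(H>8)&(H<30)&(S>130)&(V>90)),
 bluetop=('top',t,(170,160,250,250),lambda H,S,V:(((H>95)&(H<125)&(S>120)&(V>105))|((H>8)&(H<30)&(S>130)&(V>90)))),
 red=('top',t,(300,185,350,240),lambda H,S,V:((H<8)|(H>172))&(S>120)&(V>90)),
 base=('top',t,(285,180,365,250),lambda H,S,V:(V<115)),
 red_s=('side',s,(270,210,300,240),lambda H,S,V:((H<8)|(H>172))&(S>120)),
 flap_s=('side',s,(200,260,300,330),lambda H,S,V:(H>8)&(H<30)&(S>150)),
 green_s=('side',s,(275,190,320,225),lambda H,S,V:(H>65)&(H<90)&(S>80)&(V>75)),
)
R={}
if __name__=='__main__':
  for n,(cam,im,box,f) in jobs.items():
    m,I=mask(im,f,box);q,c=quad(m,box[0],box[1]);R[n]=q
    cv2.drawContours(I,[c],-1,(255,0,255),1)
    for p in q: cv2.circle(I,tuple(int(v) for v in ((p-[box[0],box[1]]+.5)*8-.5)),4,(0,255,255),1)
    cv2.imwrite(f'pics/m_{n}.png',I); print(n,np.round(q,1).tolist())
  ims=[cv2.resize(cv2.imread(f'pics/m_{n}.png'),(200,200)) for n in jobs]
  cv2.imwrite('pics/mall.png',np.vstack([np.hstack(ims[:4]),np.hstack(ims[4:])]))
E
python3 m.py
```

```text
green [[454.8, 181.1], [417.8, 183.5], [419.3, 210.2], [456.3, 206.9]]
flap [[191.7, 193.6], [189.2, 218.5], [221.2, 220.8], [223.7, 195.7]]Traceback (most recent call last):
  File "m.py", line 39, in <module>
    m,I=mask(im,f,box);q,c=quad(m,box[0],box[1]);R[n]=q
                           ~~~~^^^^^^^^^^^^^^^^^
  File "m.py", line 18, in quad
    vx,vy,x,y=cv2.fitLine(sel.astype(np.float32),cv2.DIST_HUBER,0,.01,.01).ravel();L.append((np.array([x,y]),np.array([vx,vy])))
              ~~~~~~~~~~~^^^^^^^^^^^^^^^^^^^^^^^^^^^^^^^^^^^^^^^^^^^^^^^^^
cv2.error: OpenCV(4.12.0) /io/opencv/modules/imgproc/src/linefit.cpp:50: error: (-215:Assertion failed) count > 0 in function 'fitLine2D_wods'
```

```bash
sed -i 's/pe<10/pe<25/; s/.15\*l)/.2*l)/; s/.85\*l)/.8*l)/' m.py; sed -i '/ bluetop=/d' m.py; sed -i "s/for n in jobs\]/for n in jobs]+[np.zeros((200,200,3),np.uint8)]/" m.py; python3 m.py
```

```text
green [[455.2, 180.6], [417.9, 183.8], [419.1, 210.0], [456.1, 207.0]]
flap [[191.8, 193.5], [189.2, 218.5], [221.2, 220.8], [223.7, 195.8]]
red [[319.1, 195.8], [315.4, 205.6], [329.8, 211.1], [333.3, 201.4]]
base [[307.6, 192.2], [294.3, 225.7], [339.0, 242.7], [352.9, 206.9]]
red_s [[296.0, 220.1], [284.5, 217.0], [274.5, 225.0], [284.0, 227.1]]
flap_s [[227.8, 302.5], [258.3, 307.8], [272.2, 287.4], [243.7, 282.9]]
green_s [[290.5, 195.8], [284.8, 208.1], [291.3, 208.0], [295.3, 200.2]]
```

View pics/mall.png

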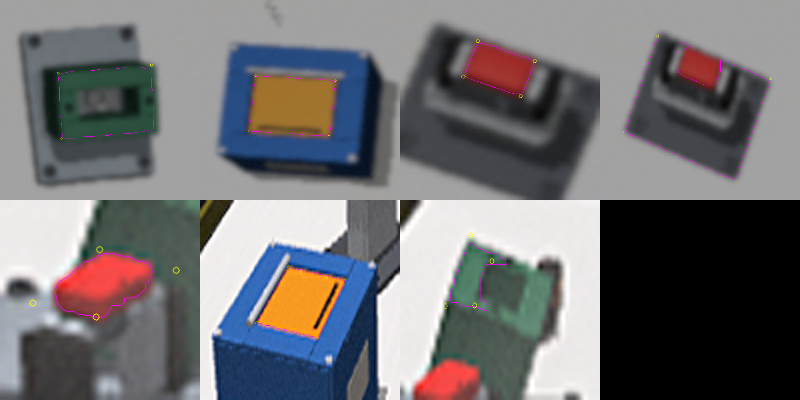

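```bash
cat > p.py <<'E'
from h import *
g=[[417.9,183.8],[455.2,180.6],[456.1,207.0],[419.1,210.0]] # BL BR FR FL
Z=[.0987,.0987,.0813,.0813]
G=np.array([onplane('top',p,z) for p,z in zip(g,Z)]);print('green',G.round(4).tolist(),G.mean(0).round(4))
e=(G[0]+G[3]-G[1]-G[2])[:2];print(' len y',np.linalg.norm(e)/2,'yawdeg of long axis(dir +y)',np.degrees(np.arctan2(e[1],e[0])))
e2=(G[0]+G[1]-G[2]-G[3])[:2];print(' horiz width',np.linalg.norm(e2)/2,np.degrees(np.arctan2(e2[1],e2[0])))
gs=np.array([[325,57],[478,100],[440,192],[290,145]])/8+[250,190]-.44
# side order: back = left(+x) ; near camera =+y : (325,57)=BR?,(478,100)=FR,(440,192)=FL,(290,145)=BL
for a,b in zip([g[1],g[2],g[3],g[0]],gs): print('  tri',[x.round(4) if hasattr(x,'round') else x for x in tri(a,b)])
f=[[191.8,193.5],[223.7,195.8],[221.2,220.8],[189.2,218.5]]
F=np.array([onplane('top',p,.1) for p in f]);print('flap',F.round(4).tolist(),F.mean(0).round(4))
e=(F[0]+F[1]-F[2]-F[3])[:2]/2;print(' x len',np.linalg.norm(e),np.degrees(np.arctan2(e[1],e[0])))
e=(F[0]-F[1]+F[3]-F[2])[:2]/2;print(' y len',np.linalg.norm(e),np.degrees(np.arctan2(e[1],e[0])))
fs=[[243.7,282.9],[227.8,302.5],[258.3,307.8],[272.2,287.4]]
S=np.array([onplane('side',p,.1) for p in fs]);print('flap side',S.round(4).tolist(),S.mean(0).round(4))
r=[[319.1,195.8],[333.3,201.4],[329.8,211.1],[315.4,205.6]]
Rr=np.array([onplane('top',p,.139) for p in r]);print('red',Rr.mean(0).round(4))
e=(Rr[0]+Rr[1]-Rr[2]-Rr[3])[:2]/2;print(' x len',np.linalg.norm(e),np.degrees(np.arctan2(e[1],e[0])))
e=(Rr[0]-Rr[1]+Rr[3]-Rr[2])[:2]/2;print(' y len',np.linalg.norm(e),np.degrees(np.arctan2(e[1],e[0])))
rs=np.array([[230,260],[292,226],[343,240],[290,272]])/8+[250,190]-.44
S=np.array([onplane('side',p,.139) for p in rs]);print('red side',S.round(4).tolist(),S.mean(0).round(4))
b=[[307.6,192.2],[352.9,206.9],[339.0,242.7],[294.3,225.7]]
B=np.array([onplane('top',p,.008) for p in b]);print('base',B.mean(0).round(4),np.linalg.norm(B[0]-B[1]),np.linalg.norm(B[1]-B[2]))
e=(B[0]-B[1]+B[3]-B[2])[:2]/2;print(' y len',np.linalg.norm(e),np.degrees(np.arctan2(e[1],e[0])))
# nut
n=np.array([597-400,200])/5-.4+[395,155];print('nut px',n,onplane('top',n,.09-.055*np.cos(np.radians(18))))
E
python3 p.py
```

```text
green [[0.6377, -0.1944, 0.0987], [0.6461, -0.2688, 0.0987], [0.5968, -0.2736, 0.0813], [0.589, -0.1993, 0.0813]] [ 0.6174 -0.234   0.09  ]
 len y 0.07478734879714172 yawdeg of long axis(dir +y) 96.19669398456521
 horiz width 0.04930445682525837 5.6672835693041135
  tri [array([ 0.6457, -0.2691,  0.0975]), np.float64(0.0015)]
  tri [array([ 0.5947, -0.2727,  0.0858]), np.float64(0.0023)]
  tri [array([ 0.5892, -0.1992,  0.0814]), np.float64(0.0005)]
  tri [array([ 0.6379, -0.1953,  0.0943]), np.float64(0.002)]
flap [[0.6096, 0.2468, 0.1], [0.6059, 0.184, 0.1], [0.5565, 0.1867, 0.1], [0.56, 0.2493, 0.1]] [0.583  0.2167 0.1   ]
 x len 0.04957970169337791 -3.0170601119349256
 y len 0.06277930344257289 86.75489921897766
flap side [[0.6075, 0.1856, 0.1], [0.6109, 0.2487, 0.1], [0.5593, 0.2518, 0.1], [0.5559, 0.1885, 0.1]] [0.5834 0.2186 0.1   ]
red [ 0.5858 -0.0113  0.139 ]
 x len 0.019812991694745048 -18.92069998282084
 y len 0.028711509350068744 69.4654819346203
red side [[0.5984, 0.0019, 0.139], [0.5891, -0.0241, 0.139], [0.5738, -0.0181, 0.139], [0.5815, 0.0058, 0.139]] [ 0.5857 -0.0086  0.139 ]
base [ 0.5856 -0.0115  0.008 ] 0.09986170212028407 0.08126644846244875
 y len 0.09959066405019266 71.37909264625858
nut px [434.  194.6] [ 0.63111333 -0.23827553  0.03769189]
```

```bash
python3 - <<'E'
from h import *
t=cv2.imread('pics/top0.png')
I=cv2.resize(t[175:215,412:462],None,fx=14,fy=14,interpolation=cv2.INTER_CUBIC)
I=np.clip(I.astype(float)*1.7,0,255).astype(np.uint8)
for i in range(0,50,5): cv2.putText(I,str(412+i),(i*14+7,10),0,.35,(255,255,255));cv2.line(I,(i*14+7,12),(i*14+7,18),(255,255,255))
for i in range(0,40,5): cv2.putText(I,str(175+i),(0,i*14+11),0,.35,(255,255,255))
cv2.imwrite('pics/z5.png',I)
E
```

```text
(no output)
```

View pics/z5.png

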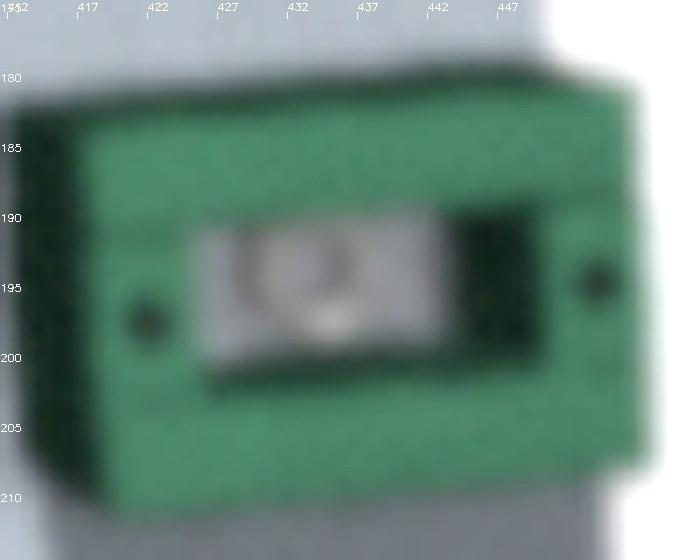

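```bash
python3 - <<'E'
from h import *
P=lambda x,y:((x+.5)/14-.5+412,(y+.5)/14-.5+175)
def rep(n,q,hw):
    z=.09+hw*np.sin(np.radians(18));z2=.09-hw*np.sin(np.radians(18))
    G=np.array([onplane('top',P(*p),zz) for p,zz in zip(q,[z,z,z2,z2])])
    e=(G[0]+G[3]-G[1]-G[2])[:2]/2;f=(G[0]+G[1]-G[2]-G[3])[:2]/2
    print(n,G.mean(0).round(4),'len',np.linalg.norm(e).round(4),'wid',np.linalg.norm(f).round(4),'yaw',np.degrees(np.arctan2(-e[0],e[1])).round(2),np.degrees(np.arctan2(f[1],f[0])).round(2))
rep('mouth',[(197,213),(535,203),(545,360),(210,392)],.012)
rep('face',[(85,130),(635,92),(648,465),(105,515)],.028)
a=onplane('top',P(150,322),.09);b=onplane('top',P(597,282),.09);print('screws',(a+b)/2,np.degrees(np.arctan2(-(a-b)[0],(a-b)[1])))
# nut outline left (245) right (372)? center
zt=.09-.05*np.cos(np.radians(18))
for c in [(308,265)]: print('nut top centre',onplane('top',P(*c),zt))
E
```

```text
mouth [ 0.6174 -0.2359  0.09  ] len 0.0483 wid 0.0227 yaw 4.99 7.12
face [ 0.6161 -0.2355  0.09  ] len 0.0786 wid 0.0509 yaw 6.02 5.75
screws [ 0.61602525 -0.23621302  0.09      ] 6.535131726007043
nut top centre [ 0.63236685 -0.23638725  0.04244717]
```

```bash
cat > go.py <<'E'
import sys,numpy as np
from plant import state
def go(x,y,z,yaw=None):
    s=state();R=s['tcp_rot'];d=np.array([x,y,z])-s['ee_pos']
    c=np.degrees(np.arctan2(R[1,0],R[0,0]))
    print('t',round(s['t'],2),'pos',s['ee_pos'].round(4),'yawx',c.round(2),'gap',round(s['finger_gap'],4),'F',s['wrist_force'].round(1),'shift cm',(R.T@d*100).round(2),'turn',None if yaw is None else round(c-yaw,2))
if __name__=='__main__': go(*map(float,sys.argv[1:]))
E
python3 go.py .5857 -.0108 .2 70.8
```

```text
t 0.1 pos [0.2199 0.5576 0.1788] yawx 68.47 gap 0.0933 F [-0.1 -0.6  0. ] shift cm [-39.45  54.89  -2.06] turn -2.33
```

>>> servo_tool([
  [[0,0,-2.1],-2.3],
  [[-1.5,2,0],0],
  [[-2.8,3.9,0],0],
  [[-2.8,3.9,0],0],
  [[-2.8,3.9,0],0],
  [[-2.8,3.9,0],0],
  [[-2.8,3.9,0],0],
  [[-2.8,3.9,0],0],
  [[-2.8,3.9,0],0],
  [[-2.8,3.9,0],0],
  [[-2.8,3.9,0],0],
  [[-2.8,3.9,0],0],
], hand=-1)

```text
t: 1.3
ee_pos: [0.5107, 0.1427, 0.2004]
tcp_rot: [[0.329, 0.944, -0.0], [0.944, -0.329, 0.0], [-0.0, -0.0, -1.0]]
wrist_force: [0.9, 1.9, 1.3]
finger_gap: 0.093
```

```bash
python3 go.py .5857 -.0108 .19 70.8
```

```text
t 1.3 pos [0.5107 0.1427 0.2004] yawx 70.76 gap 0.093 F [0.9 1.9 1.3] shift cm [-12.02  12.14   1.04] turn -0.04
```

>>> servo_tool([
  [[-2.5,2.5,0],0],
  [[-2.5,2.5,0],0],
  [[-2,2,0],0],
  [[-1,1,0],0],
  [[0,0,0],0],
  [[0,0,0],0],
  [[0,0,0],0],
])

```text
t: 2.0
ee_pos: [0.5589, 0.044, 0.2007]
tcp_rot: [[0.328, 0.945, -0.0], [0.945, -0.328, 0.0], [0.0, -0.0, -1.0]]
wrist_force: [0.5, 0.2, 0.2]
finger_gap: 0.0931
```

```bash
python3 go.py .5857 -.0108 .19 70.8
```

```text
t 2.0 pos [0.5589 0.044  0.2007] yawx 70.85 gap 0.0931 F [0.5 0.2 0.2] shift cm [-4.3   4.34  1.07] turn 0.05
```

>>> servo_tool([
  [[-2,2,0],0],
  [[-1.5,1.5,0.5],0],
  [[-0.8,0.84,0.5],0],
  [[0,0,0],0],
  [[0,0,0],0],
])

```text
t: 2.5
ee_pos: [0.5857, -0.0112, 0.1904]
tcp_rot: [[0.329, 0.944, -0.001], [0.944, -0.329, 0.001], [0.0, -0.001, -1.0]]
wrist_force: [0.2, -0.6, 0.3]
finger_gap: 0.0927
```

```bash
python3 go.py .5857 -.0108 .089 70.8; python3 - <<'E'
from plant import camera
import cv2
a=camera('side');b=camera('top')
cv2.imwrite('pics/s1.png',cv2.resize(a[120:330,190:400,::-1],None,fx=2.8,fy=2.8,interpolation=2));cv2.imwrite('pics/t1.png',b[:,:,::-1])
E
```

```text
t 2.5 pos [ 0.5857 -0.0112  0.1904] yawx 70.79 gap 0.0927 F [ 0.2 -0.6  0.3] shift cm [ 0.04  0.   10.14] turn -0.01
```

View pics/s1.png

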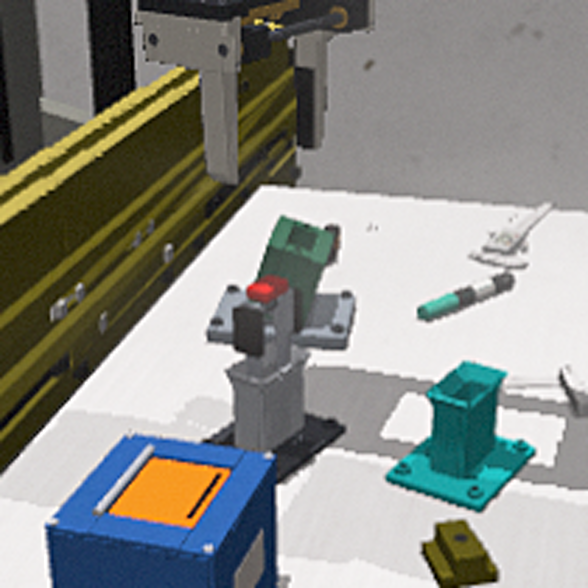

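View pics/t1.png

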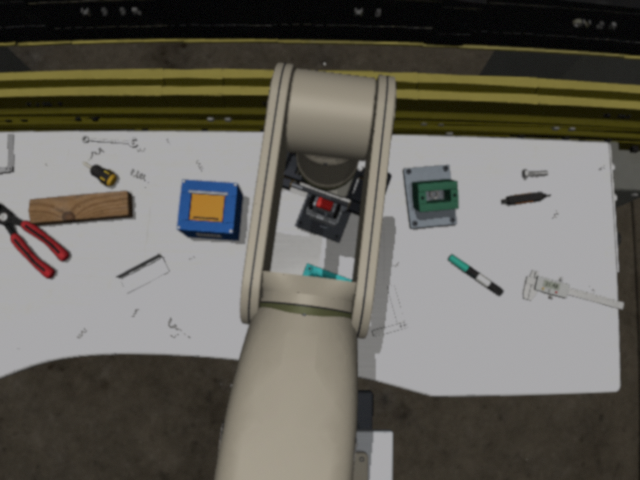

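Candidates: for the stand and tongs, the grey socket with the red head, top (325,205), side (287,230). The turquoise socket, top (323,288), side (355,270), is empty and the wrong colour. The green clamp block is at top (437,196) and the blue box at top (207,207). The close crop z2 shows the red head and black pads in the grey socket, so I chose that one. The gripper hangs aligned above it.

>>> servo_tool([
  [[0,0,2],0],
  [[0,0,2],0],
  [[0,0,2],0],
  [[0,0,1.5],0],
  [[0,0,1.2],0],
  [[0,0,1],0],
  [[0,0,0.4],0],
  [[0,0,0],0],
  [[0,0,0],0],
])

```text
t: 3.5
ee_pos: [0.5866, -0.0123, 0.0905]
tcp_rot: [[0.329, 0.944, 0.001], [0.944, -0.329, -0.0], [0.0, 0.001, -1.0]]
wrist_force: [0.3, -0.8, -0.4]
finger_gap: 0.0929
```

>>> servo_tool([
  [[0,0,0],0],
  [[0,0,0],0],
  [[0,0,0],0],
  [[0,0,0],0],
  [[0,0,0],0],
  [[0,0,0],0],
], hand=-0.12, squeeze=30)

```text
t: 4.1
ee_pos: [0.5861, -0.0122, 0.0897]
tcp_rot: [[0.329, 0.944, -0.0], [0.944, -0.329, 0.0], [0.0, -0.0, -1.0]]
wrist_force: [0.8, -0.1, -0.5]
finger_gap: 0.0532
```

```bash
python3 go.py .5857 -.0108 .089 70.8; python3 - <<'E'
from plant import camera
import cv2
a=camera('side')
cv2.imwrite('pics/s2.png',cv2.resize(a[150:300,230:380,::-1],None,fx=4,fy=4,interpolation=2))
E
```

```text
t 4.1 pos [ 0.5861 -0.0122  0.0897] yawx 70.77 gap 0.0532 F [ 0.8 -0.1 -0.5] shift cm [ 0.12 -0.09  0.07] turn -0.03
```

View pics/s2.png

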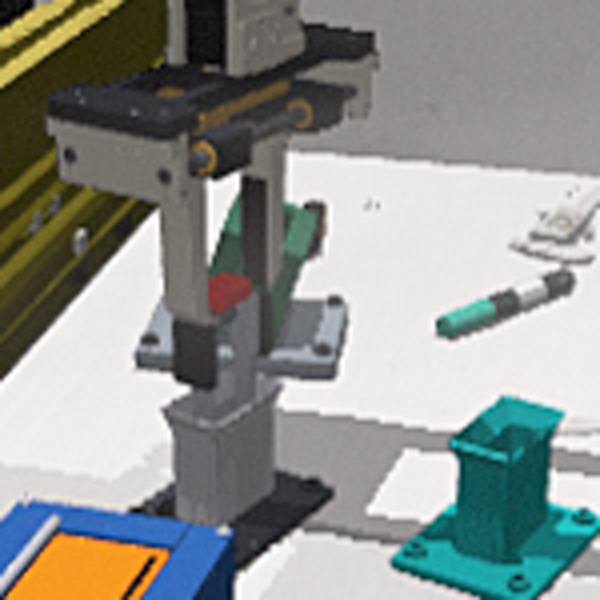

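>>> servo_tool([
  [[0,0,-0.5],0],
  [[0,0,-0.5],0],
  [[0,0,-1],0],
  [[0,0,-1.5],0],
  [[0,0,-2],0],
  [[0,0,-2.5],0],
  [[0,0,-2.5],0],
  [[0,0,-2],0],
  [[0,0,-1.5],0],
  [[0,0,0],0],
  [[0,0,0],0],
])

```text
t: 5.25
ee_pos: [0.5862, -0.0122, 0.2297]
tcp_rot: [[0.329, 0.944, 0.0], [0.944, -0.329, -0.0], [0.0, 0.0, -1.0]]
wrist_force: [0.3, 0.9, 0.4]
finger_gap: 0.052
```

```bash
python3 go.py .620 -.2372 .215 96; python3 - <<'E'
from plant import camera
import cv2
a=camera('side')
cv2.imwrite('pics/s3.png',cv2.resize(a[100:290,230:380,::-1],None,fx=3.1,fy=3.1,interpolation=2))
E
```

```text
t 5.25 pos [ 0.5862 -0.0122  0.2297] yawx 70.77 gap 0.052 F [0.3 0.9 0.4] shift cm [-20.13  10.6    1.48] turn -25.23
```

View pics/s3.png

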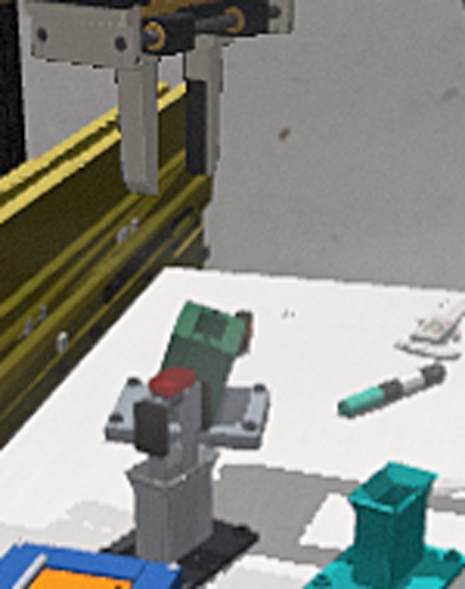

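```bash
python3 - <<'E'
from h import *
d=np.array([.329,.944,0])
for z in(.0897,.108,.126,.139,.2297):
  for k in(-.029,0,.029):
    p=proj('side',np.array([.586,-.0115,z])+d*k);print(z,k,p.round(1),((p-[230,150])*4).round(),((p-[230,100])*3.1).round())
E
```

```text
0.0897 -0.029 [293.8 237. ] [255. 348.] [198. 425.]
0.0897 0 [286.2 241.8] [225. 367.] [174. 440.]
0.0897 0.029 [278.2 246.8] [193. 387.] [150. 455.]
0.108 -0.029 [293.7 229.2] [255. 317.] [198. 401.]
0.108 0 [286.1 233.9] [224. 336.] [174. 415.]
0.108 0.029 [278.1 238.8] [192. 355.] [149. 430.]
0.126 -0.029 [293.7 221.5] [255. 286.] [197. 377.]
0.126 0 [286. 226.] [224. 304.] [174. 391.]
0.126 0.029 [277.9 230.7] [192. 323.] [148. 405.]
0.139 -0.029 [293.7 215.8] [255. 263.] [197. 359.]
0.139 0 [285.9 220.2] [224. 281.] [173. 373.]
0.139 0.029 [277.8 224.8] [191. 299.] [148. 387.]
0.2297 -0.029 [293.5 174.3] [254.  97.] [197. 230.]
0.2297 0 [285.4 177.8] [222. 111.] [172. 241.]
0.2297 0.029 [276.8 181.4] [187. 126.] [145. 252.]
```

```bash
python3 - <<'E'
from plant import camera
from h import *
b=camera('top')[:,:,::-1];a=camera('side')[:,:,::-1]
cv2.imwrite('pics/t4.png',cv2.resize(b[100:280,240:430],None,fx=3.2,fy=3.2,interpolation=2))
cv2.imwrite('pics/s4.png',cv2.resize(a[0:200,200:400],None,fx=3,fy=3,interpolation=2))
d=np.array([.329,.944,0])
for k in(-.036,0,.036):
  p=proj('top',np.array([.5862,-.0122,.2297])+d*k);print(p,(p-[240,100])*3.2)
  p=proj('side',np.array([.5862,-.0122,.2297])+d*k);print(' s',p,(p-[200,0])*3)
E
```

```text
[345.45828736 199.31264523] [337.46651954 317.80046474]
 s [295.39178927 173.4115986 ] [286.17536782 520.2347958 ]
[325.77754945 192.19266024] [274.48815825 295.01651277]
 s [285.39437071 177.67805691] [256.18311213 533.03417074]
[306.15624279 185.11246408] [211.69997692 272.35988506]
 s [274.71913531 182.2387805 ] [224.15740594 546.71634149]
```

View pics/t4.png

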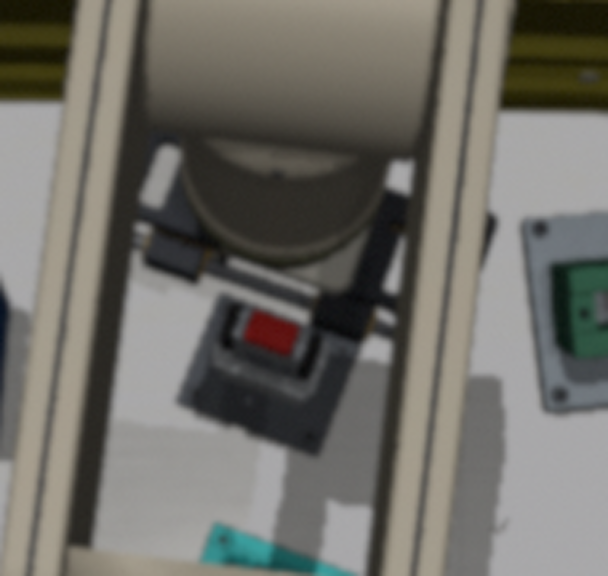

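View pics/s4.png

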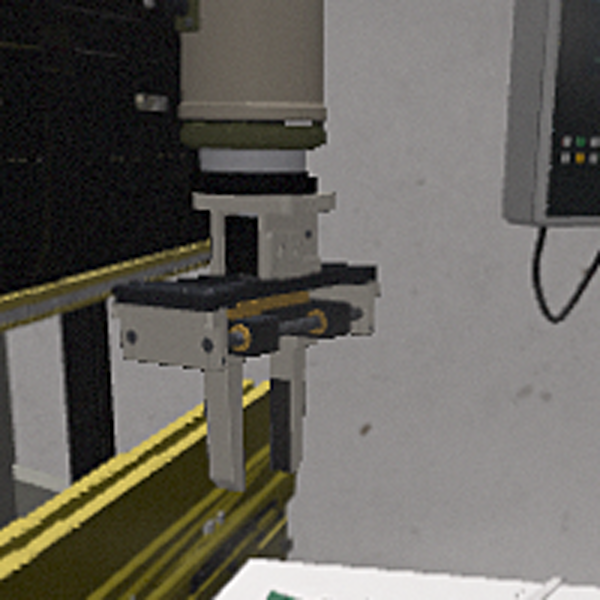

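```bash
python3 - <<'E'
from h import *
print(tri((294.7,178.1),(284.3,111.7)));print(tri((347.8,198.4),(310,106)))
print(proj('side',(.22,.558,.179)))
from plant import state
print(state()['joint_positions'])
E
```

```text
(array([0.57427097, 0.03633258, 0.36483628]), np.float64(0.0018209778380794445))
(array([ 0.54517978, -0.04312725,  0.36531909]), np.float64(0.0008287858926108115))
[562.97470395 502.85830802]
[-1.08312428e-01  7.87081259e-02  1.45608122e+00 -5.59944187e-06
  1.60943301e+00 -1.34341263e+00]
```

The tongs stayed behind. The side picture shows the fingers ending about 37 mm above the reported TCP: their tips are at side (277,163) and (294,157), against an expected row of about 178. I'll allow for that offset, open the gripper and go deeper, checking with the camera.

>>> servo_tool([
  [[0,0,0],0],
  [[0,0,0],0],
  [[0,0,2.5],0],
  [[0,0,2.5],0],
  [[0,0,2.5],0],
  [[0,0,2.5],0],
  [[0,0,2],0],
  [[0,0,1],0],
  [[0,0,1],0],
  [[0,0,1],0],
  [[0,0,0],0],
  [[0,0,0],0],
], hand=-1)

```text
t: 6.6
ee_pos: [0.5864, -0.0123, 0.0802]
tcp_rot: [[0.329, 0.944, 0.001], [0.944, -0.329, -0.0], [0.0, 0.0, -1.0]]
wrist_force: [-0.9, 0.4, -0.1]
finger_gap: 0.0933
```

```bash
python3 go.py .5857 -.0108 .053 70.8; python3 - <<'E'
from plant import camera
import cv2
a=camera('side')
cv2.imwrite('pics/s5.png',cv2.resize(a[150:300,230:380,::-1],None,fx=4,fy=4,interpolation=2))
E
```

```text
t 6.6 pos [ 0.5864 -0.0123  0.0802] yawx 70.77 gap 0.0933 F [-0.9  0.4 -0.1] shift cm [ 0.11 -0.12  2.72] turn -0.03
```

View pics/s5.png

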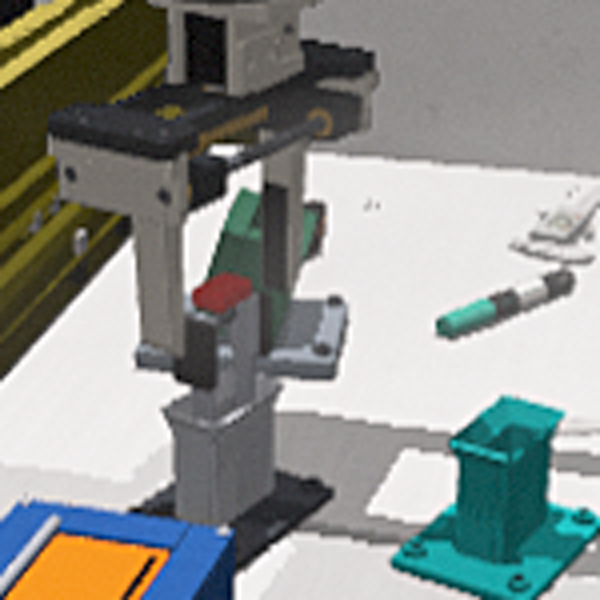

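>>> servo_tool([
  [[0.1,-0.1,0.7],0],
  [[0,0,0.7],0],
  [[0,0,0.6],0],
  [[0,0,0.6],0],
  [[0,0,0],0],
  [[0,0,0],0],
])

```text
t: 7.25
ee_pos: [0.5853, -0.0109, 0.0534]
tcp_rot: [[0.329, 0.944, -0.001], [0.944, -0.329, 0.0], [-0.0, -0.001, -1.0]]
wrist_force: [-0.2, -1.3, 0.8]
finger_gap: 0.093
```

```bash
python3 go.py .5857 -.0108 .053 70.8; python3 - <<'E'
from plant import camera
import cv2
a=camera('side')
cv2.imwrite('pics/s6.png',cv2.resize(a[150:300,230:380,::-1],None,fx=4,fy=4,interpolation=2))
E
```

```text
t 7.25 pos [ 0.5853 -0.0109  0.0534] yawx 70.77 gap 0.093 F [-0.2 -1.3  0.8] shift cm [0.03 0.03 0.04] turn -0.03
```

View pics/s6.png

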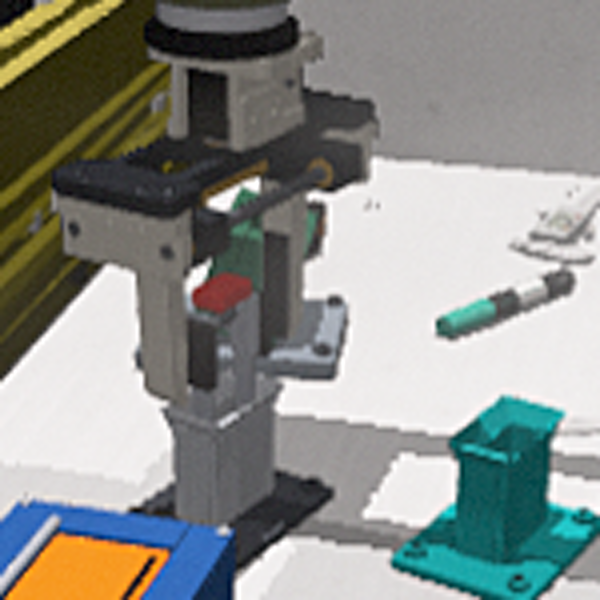

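>>> servo_tool([
  [[0,0,0],0],
  [[0,0,0],0],
  [[0,0,0],0],
  [[0,0,0],0],
  [[0,0,0],0],
  [[0,0,0],0],
  [[0,0,0],0],
  [[0,0,0],0],
], hand=-0.12, squeeze=30)

```text
t: 8.1
ee_pos: [0.5856, -0.0108, 0.0538]
tcp_rot: [[0.329, 0.944, 0.0], [0.944, -0.329, 0.0], [0.0, 0.0, -1.0]]
wrist_force: [-0.4, 0.5, 0.6]
finger_gap: 0.0523
```

>>> servo_tool([
  [[0,0,-0.5],0],
  [[0,0,-0.5],0],
  [[0,0,-1],0],
  [[0,0,-1],0],
  [[0,0,0],0],
  [[0,0,0],0],
])

```text
t: 8.7
ee_pos: [0.5861, -0.011, 0.0845]
tcp_rot: [[0.329, 0.944, 0.001], [0.944, -0.329, -0.0], [0.0, 0.001, -1.0]]
wrist_force: [0.0, 0.0, -0.7]
finger_gap: 0.0527
```

```bash
python3 go.py .5857 -.0108 .053 70.8; python3 - <<'E'
from plant import camera
import cv2
a=camera('side')
cv2.imwrite('pics/s7.png',cv2.resize(a[150:300,230:380,::-1],None,fx=4,fy=4,interpolation=2))
E
```

```text
t 8.7 pos [ 0.5861 -0.011   0.0845] yawx 70.77 gap 0.0527 F [ 0.   0.  -0.7] shift cm [ 0.01 -0.05  3.15] turn -0.03
```

View pics/s7.png

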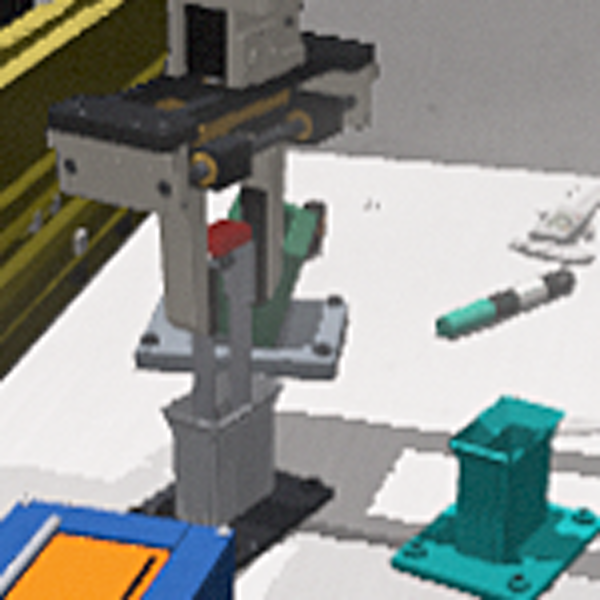

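>>> servo_tool([
  [[0,0,-2],0],
  [[0,0,-3],0],
  [[0,0,-3],0],
  [[0,0,-1],0],
  [[0,0,0],-6],
  [[0,0,0],-6],
  [[0,0,0],-6],
  [[0,0,0],-5],
  [[0,0,0],-2.2],
  [[0,0,0],0],
])

```text
t: 9.75
ee_pos: [0.5848, -0.0109, 0.1721]
tcp_rot: [[-0.105, 0.995, -0.002], [0.995, 0.105, 0.0], [0.0, -0.002, -1.0]]
wrist_force: [-0.0, 0.0, -1.0]
finger_gap: 0.0525
```

```bash
python3 go.py .620 -.2372 .165 96
```

```text
t 9.75 pos [ 0.5848 -0.0109  0.1721] yawx 96.0 gap 0.0525 F [-0.  0. -1.] shift cm [-22.87   1.13   0.7 ] turn 0.0
```

>>> servo_tool([
  [[-1,0.1,0],0],
  [[-2.5,0.1,0],0],
  [[-3,0.1,0],0],
  [[-3,0.1,0],0],
  [[-3,0.2,0],0],
  [[-3,0.2,0],0],
  [[-3,0.2,0],0],
  [[-2.5,0.1,0],0],
  [[-1.5,0,0],0],
  [[-0.4,0,0.3],0],
  [[0,0,0],0],
  [[0,0,0],0],
])

```text
t: 10.95
ee_pos: [0.6202, -0.2365, 0.1704]
tcp_rot: [[-0.104, 0.995, -0.001], [0.995, 0.104, 0.001], [0.001, -0.0, -1.0]]
wrist_force: [-0.4, -0.3, -1.1]
finger_gap: 0.0525
```

```bash
python3 go.py .620 -.2372 .165 96; python3 - <<'E'
from plant import camera
import cv2
a=camera('side');b=camera('top')
cv2.imwrite('pics/s8.png',cv2.resize(a[110:260,230:380,::-1],None,fx=4,fy=4,interpolation=2))
cv2.imwrite('pics/t8.png',cv2.resize(b[120:260,360:520,::-1],None,fx=4,fy=4,interpolation=2))
E
```

```text
t 10.95 pos [ 0.6202 -0.2365  0.1704] yawx 96.0 gap 0.0525 F [-0.4 -0.3 -1.1] shift cm [-0.07 -0.02  0.54] turn -0.0
```

View pics/s8.png

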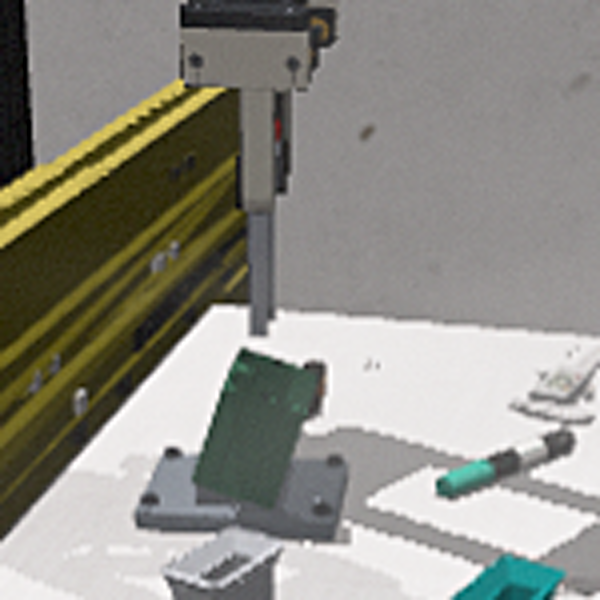

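View pics/t8.png

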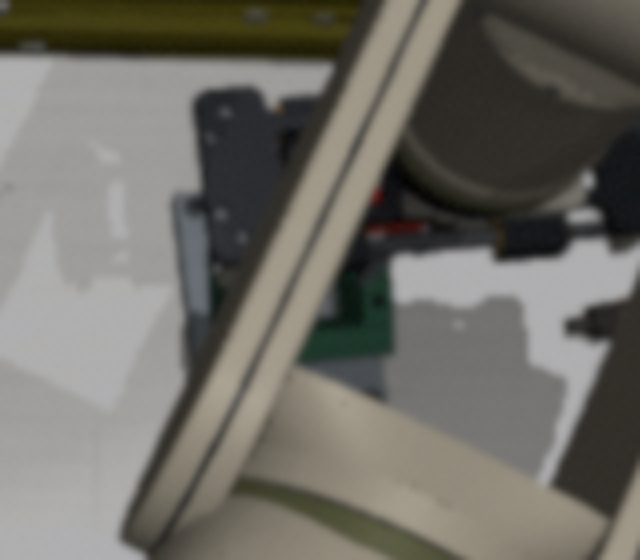

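```bash
python3 - <<'E'
from h import *
for X in [(.6202-.1045*.016,-.2365+.016,.1247),(.6202+.1045*.016,-.2365-.016,.1247)]:
    p=proj('side',X);print(((p-[230,110])*4).round())
E
```

```text
[261. 334.]
[268. 318.]
```

>>> servo_tool([
  [[-0.05,-0.1,0.5],0],
  [[0,0,1],0],
  [[0,0,1],0],
  [[0,0,0.7],0],
  [[0,0,0.6],0],
  [[0,0,0.6],0],
  [[0,0,0.5],0],
  [[0,0,0],0],
  [[0,0,0],0],
])

```text
t: 11.95
ee_pos: [0.6194, -0.2382, 0.1218]
tcp_rot: [[-0.104, 0.995, 0.0], [0.995, 0.104, -0.0], [-0.0, 0.0, -1.0]]
wrist_force: [-0.1, 0.6, -1.1]
finger_gap: 0.0527
```

```bash
python3 go.py .620 -.2372 .1207 96; python3 - <<'E'
from plant import camera
import cv2
a=camera('side')
cv2.imwrite('pics/s9.png',cv2.resize(a[110:260,230:380,::-1],None,fx=4,fy=4,interpolation=2))
E
```

```text
t 11.95 pos [ 0.6194 -0.2382  0.1218] yawx 95.96 gap 0.0527 F [-0.1  0.6 -1.1] shift cm [0.1  0.07 0.11] turn -0.04
```

View pics/s9.png

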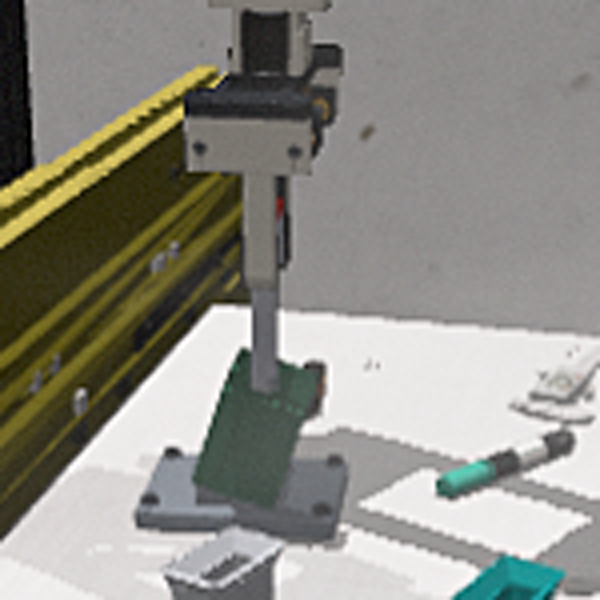

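>>> servo_tool([
  [[0,-0.3,0.05],0],
  [[0,-0.3,0.05],0],
  [[0,-0.3,0.05],0],
  [[0,-0.3,0.05],0],
  [[0,0,0],0],
])

```text
t: 12.5
ee_pos: [0.6075, -0.2397, 0.1204]
tcp_rot: [[-0.104, 0.995, 0.001], [0.995, 0.104, -0.001], [-0.001, 0.001, -1.0]]
wrist_force: [1.8, 0.5, 1.4]
finger_gap: 0.0522
```

>>> servo_tool([
  [[0,-0.3,0.05],0],
  [[0,-0.3,0.1],0],
  [[0,-0.3,0.1],0],
  [[0,-0.3,0.1],0],
  [[0,0,0],0],
])

```text
t: 13.0
ee_pos: [0.5948, -0.2407, 0.1158]
tcp_rot: [[-0.104, 0.995, -0.001], [0.995, 0.104, 0.0], [0.0, -0.001, -1.0]]
wrist_force: [0.8, -0.1, -0.4]
finger_gap: 0.0526
```

```bash
python3 go.py .591 -.2412 .1157 96; python3 - <<'E'
from plant import camera
import cv2
a=camera('side')
cv2.imwrite('pics/s10.png',cv2.resize(a[110:260,230:380,::-1],None,fx=4,fy=4,interpolation=2))
E
```

```text
t 13.0 pos [ 0.5948 -0.2407  0.1158] yawx 95.96 gap 0.0526 F [ 0.8 -0.1 -0.4] shift cm [-0.01 -0.39  0.01] turn -0.04
```

View pics/s10.png

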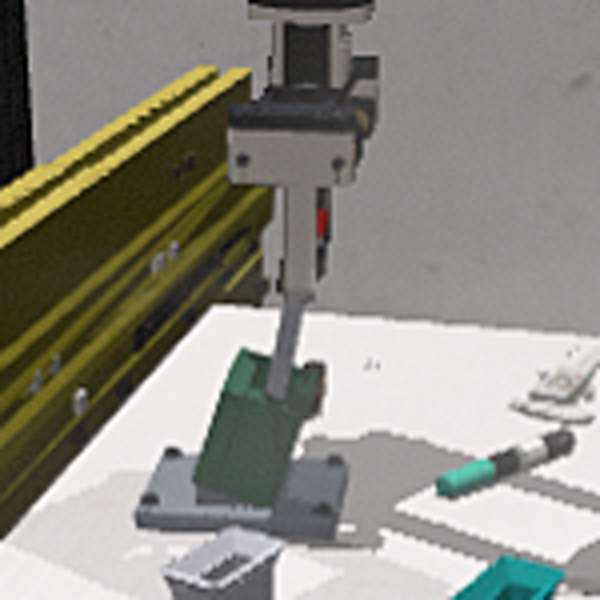

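>>> servo_tool([
  [[0,-0.3,0],0],
  [[0,0.1,0.3],0],
  [[0,0.1,0.3],0],
  [[0,0.1,0.3],0],
  [[0,0.1,0.3],0],
  [[0,0,0],0],
])

```text
t: 13.65
ee_pos: [0.5963, -0.2403, 0.1033]
tcp_rot: [[-0.104, 0.995, -0.001], [0.995, 0.104, 0.0], [0.001, -0.001, -1.0]]
wrist_force: [1.5, 0.1, -1.6]
finger_gap: 0.0529
```

>>> servo_tool([
  [[0,0.1,0.3],0],
  [[0,0.1,0.3],0],
  [[0,0.1,0.3],0],
  [[0,0.1,0.3],0],
  [[0,0.1,0.3],0],
  [[0,0,0],0],
])

```text
t: 14.25
ee_pos: [0.6013, -0.2399, 0.0885]
tcp_rot: [[-0.104, 0.995, -0.001], [0.995, 0.104, 0.0], [0.0, -0.001, -1.0]]
wrist_force: [0.9, -0.1, -0.9]
finger_gap: 0.0528
```

```bash
python3 go.py .5992 -.2405 .0889 96; python3 - <<'E'
from plant import camera,state
import cv2,numpy as np
a=camera('side')
cv2.imwrite('pics/s11.png',cv2.resize(a[110:260,230:380,::-1],None,fx=4,fy=4,interpolation=2))
s=state();p=s['ee_pos']+[0,0,.0543];m=np.array([.617,-.236,.09]);z=np.array([-.3073,-.0323,.9511]);y=np.array([-.1045,.9945,0]);x=np.cross(y,z)
print('pivot in pocket mm',[(1000*(p-m)@v).round(1) for v in(x,y,z)])
E
```

```text
t 14.25 pos [ 0.6013 -0.2399  0.0885] yawx 95.97 gap 0.0528 F [ 0.9 -0.1 -0.9] shift cm [-0.04 -0.21 -0.04] turn -0.03
pivot in pocket mm [np.float64(1.2), np.float64(-2.3), np.float64(55.5)]
```

View pics/s11.png

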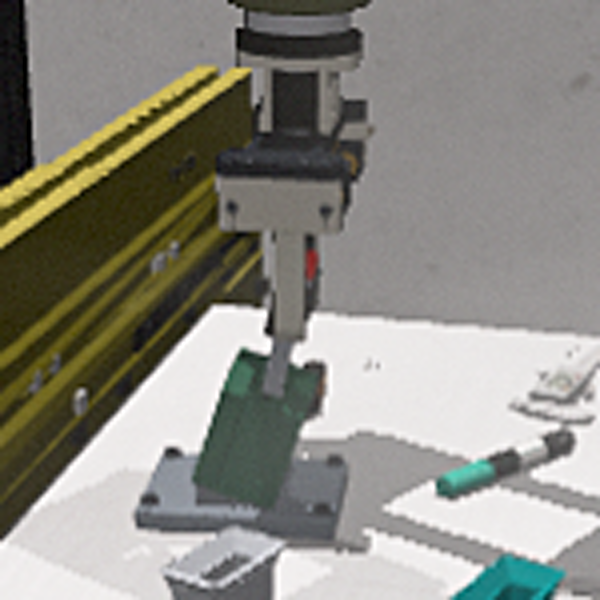

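>>> servo_tool([
  [[0,0.05,0.3],0],
  [[0,0.05,0.2],0],
  [[0,0.05,0.2],0],
  [[0,0,0],0],
  [[0,0,0],0],
])

```text
t: 14.8
ee_pos: [0.6031, -0.2398, 0.0822]
tcp_rot: [[-0.104, 0.995, 0.0], [0.995, 0.104, 0.0], [0.0, 0.0, -1.0]]
wrist_force: [0.2, -0.3, -1.3]
finger_gap: 0.0522
```

>>> servo_tool([
  [[0,0.07,0.2],0],
  [[0,0.07,0.2],0],
  [[0,0,0],0],
  [[0,0,0],0],
])

```text
t: 15.2
ee_pos: [0.6044, -0.2397, 0.0781]
tcp_rot: [[-0.104, 0.995, -0.0], [0.995, 0.104, 0.0], [0.0, 0.0, -1.0]]
wrist_force: [1.5, 0.9, -1.8]
finger_gap: 0.0522
```

```bash
cat > pk.py <<'E'
from plant import state
import numpy as np
s=state();p=s['ee_pos']+[0,0,.0543];m=np.array([.617,-.236,.09]);z=np.array([-.3073,-.0323,.9511]);y=np.array([-.1045,.9945,0]);x=np.cross(y,z)
print('t',s['t'],'pivot in pocket mm',[float((1000*(p-m)@v).round(1)) for v in(x,y,z)],s['wrist_force'].round(1),s['torque'].round(2),s['finger_gap'])
E
python3 pk.py
```

```text
t 15.2 pivot in pocket mm [0.8, -2.3, 44.3] [ 1.5  0.9 -1.8] [ 0.05 -0.35 -0.01] 0.05216320962820011
```

>>> servo_tool([
  [[0,0.05,0.15],0],
  [[0,0.05,0.1],0],
  [[0,0,0],0],
  [[0,0,0],0],
])

```text
t: 15.6
ee_pos: [0.6053, -0.2396, 0.0757]
tcp_rot: [[-0.104, 0.995, -0.0], [0.995, 0.104, 0.0], [0.0, -0.0, -1.0]]
wrist_force: [0.8, -0.6, -1.2]
finger_gap: 0.0524
```

>>> servo_tool([
  [[0,0.03,0.1],0],
  [[0,0,0],0],
  [[0,0,0],0],
])

```text
t: 15.9
ee_pos: [0.6056, -0.2396, 0.0747]
tcp_rot: [[-0.104, 0.995, -0.0], [0.995, 0.104, 0.0], [0.0, -0.0, -1.0]]
wrist_force: [0.5, -0.2, -0.5]
finger_gap: 0.0523
```

```bash
python3 pk.py
```

```text
t 15.9 pivot in pocket mm [0.9, -2.4, 40.7] [ 0.5 -0.2 -0.5] [ 0.11 -0.18 -0.01] 0.05229165557240725
```

>>> servo_tool([
  [[0,0.03,0.1],0],
  [[0,0,0],0],
  [[0,0,0],0],
])

```text
t: 16.2
ee_pos: [0.606, -0.2397, 0.0743]
tcp_rot: [[-0.104, 0.995, 0.0], [0.995, 0.104, -0.0], [-0.0, 0.0, -1.0]]
wrist_force: [-1.8, 1.3, 5.1]
finger_gap: 0.0526
```

>>> servo_tool([
  [[0,0.03,0.1],0],
  [[0,0,0],0],
  [[0,0,0],0],
])

```text
t: 16.5
ee_pos: [0.6063, -0.2397, 0.0742]
tcp_rot: [[-0.104, 0.995, 0.0], [0.995, 0.104, -0.0], [-0.0, 0.0, -1.0]]
wrist_force: [-5.7, 1.7, 11.7]
finger_gap: 0.0526
```

```bash
python3 pk.py
```

```text
t 16.5 pivot in pocket mm [1.4, -2.6, 40.1] [-5.7  1.7 11.7] [0.55 1.08 0.06] 0.052565254082365
```

>>> servo_tool([
  [[0,-0.05,-0.2],0],
  [[0,0,0],0],
])

```text
t: 16.7
ee_pos: [0.6058, -0.2396, 0.0747]
tcp_rot: [[-0.104, 0.995, 0.0], [0.995, 0.104, -0.0], [-0.0, 0.0, -1.0]]
wrist_force: [1.5, 0.5, -0.6]
finger_gap: 0.0524
```

>>> servo_tool([
  [[0,0,0],0],
  [[0,0,0],0],
  [[0,0,0],0],
  [[0,0,0],0],
  [[0,0,0],0],
  [[0,0,0],0],
  [[0,0,0],0],
], hand=0.25, squeeze=28)

```text
t: 17.4
ee_pos: [0.6057, -0.2396, 0.0746]
tcp_rot: [[-0.104, 0.995, -0.0], [0.995, 0.104, 0.0], [0.0, -0.0, -1.0]]
wrist_force: [1.0, 0.1, -1.4]
finger_gap: 0.0409
```

```bash
python3 pk.py
```

```text
t 17.4 pivot in pocket mm [0.9, -2.3, 40.6] [ 1.   0.1 -1.4] [-0.11 -0.27  0.06] 0.04085988972022946
```

>>> servo_tool([
  [[0,0,0],0],
  [[0,0,0],0],
  [[0,0,0],0],
])

```text
t: 17.7
ee_pos: [0.6056, -0.2395, 0.0746]
tcp_rot: [[-0.104, 0.995, -0.0], [0.995, 0.104, 0.0], [0.0, -0.0, -1.0]]
wrist_force: [1.0, 0.3, -2.2]
finger_gap: 0.0408
```

```bash
python3 pk.py
```

```text
t 17.7 pivot in pocket mm [0.9, -2.3, 40.6] [ 1.   0.3 -2.2] [ 0.01 -0.26  0.01] 0.040785417843904305
```

>>> servo_tool([
  [[0,-0.05,-0.15],0],
  [[0,-0.1,-0.3],0],
  [[0,-0.1,-0.3],0],
  [[0,-0.15,-0.45],0],
  [[0,-0.15,-0.45],0],
  [[0,-0.15,-0.45],0],
  [[0,-0.15,-0.45],0],
  [[0,-0.15,-0.45],0],
  [[0,-0.15,-0.45],0],
  [[0,-0.15,-0.45],0],
  [[0,-0.15,-0.45],0],
  [[0,0,0],0],
])

```text
t: 18.9
ee_pos: [0.5914, -0.2414, 0.1192]
tcp_rot: [[-0.104, 0.995, 0.001], [0.995, 0.104, -0.001], [-0.001, 0.001, -1.0]]
wrist_force: [-0.2, 0.2, -0.6]
finger_gap: 0.041
```

>>> servo_tool([
  [[0,-0.2,-0.6],0],
  [[0,-0.2,-0.6],0],
  [[0,-0.2,-0.6],0],
  [[0,-0.2,-0.6],0],
  [[0,0,-0.6],0],
  [[0,0,-0.6],0],
  [[0,0,-0.6],0],
  [[0,0,0],0],
  [[0,0,0],0],
])

```text
t: 19.8
ee_pos: [0.5834, -0.242, 0.1604]
tcp_rot: [[-0.104, 0.995, 0.0], [0.995, 0.104, -0.0], [-0.0, 0.0, -1.0]]
wrist_force: [0.1, 0.2, -0.9]
finger_gap: 0.0408
```

```bash
python3 pk.py; python3 - <<'E'
from plant import camera
import cv2
a=camera('side')
cv2.imwrite('pics/s12.png',cv2.resize(a[110:230,240:360,::-1],None,fx=5,fy=5,interpolation=2))
E
```

```text
t 19.8 pivot in pocket mm [6.2, -2.4, 129.1] [ 0.1  0.2 -0.9] [ 0.05 -0.02 -0.01] 0.0407992929358625
```

View pics/s12.png

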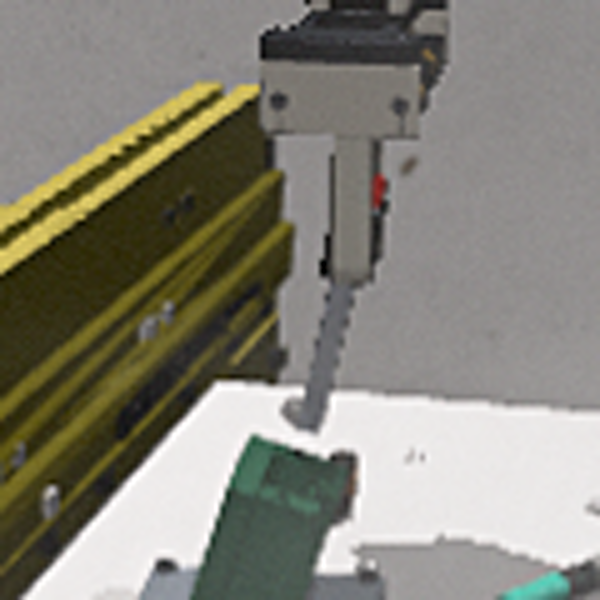

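>>> servo_tool([
  [[0,0,-1],2],
  [[0,0,-1],3],
  [[1,0,-1],4.1],
  [[2,0,0],0],
  [[3,0,0],0],
  [[3.5,0,0],0],
  [[3.5,0,0],0],
  [[3.5,0,0],0],
  [[3.5,0,0],0],
  [[3.5,0,0],0],
  [[3.5,0,0],0],
  [[3.5,0,0],0],
])

```text
t: 21.05
ee_pos: [0.5984, 0.0653, 0.1892]
tcp_rot: [[0.052, 0.999, -0.001], [0.999, -0.052, 0.0], [0.0, -0.001, -1.0]]
wrist_force: [-0.4, -0.6, -0.9]
finger_gap: 0.0411
```

```bash
python3 go.py .554 .2193 .17 86.9
```

```text
t 21.05 pos [0.5984 0.0653 0.1892] yawx 87.04 gap 0.0411 F [-0.4 -0.6 -0.9] shift cm [15.15 -5.22  1.93] turn 0.14
```

>>> servo_tool([
  [[3,-1,0],0],
  [[3,-1,0],0],
  [[3,-1.1,0],0],
  [[2.5,-1,0],0],
  [[1.5,-0.6,0],0],
  [[0.7,-0.3,0],0],
  [[0,0,0],0],
  [[0,0,0],0],
])

```text
t: 21.85
ee_pos: [0.557, 0.2014, 0.19]
tcp_rot: [[0.055, 0.999, -0.0], [0.999, -0.055, -0.001], [-0.001, -0.0, -1.0]]
wrist_force: [0.4, -0.2, -0.9]
finger_gap: 0.0413
```

```bash
python3 go.py .554 .2193 .17 86.9; python3 - <<'E'
from plant import camera
import cv2
a=camera('side')[:,:,::-1];b=camera('top')[:,:,::-1]
cv2.imwrite('pics/s13.png',cv2.resize(a[100:380,150:350],None,fx=2.1,fy=2.1,interpolation=2))
cv2.imwrite('pics/t13.png',cv2.resize(b[140:270,150:300],None,fx=4,fy=4,interpolation=2))
E
```

```text
t 21.85 pos [0.557  0.2014 0.19  ] yawx 86.87 gap 0.0413 F [ 0.4 -0.2 -0.9] shift cm [ 1.77 -0.4   2.  ] turn -0.03
```

View pics/s13.png

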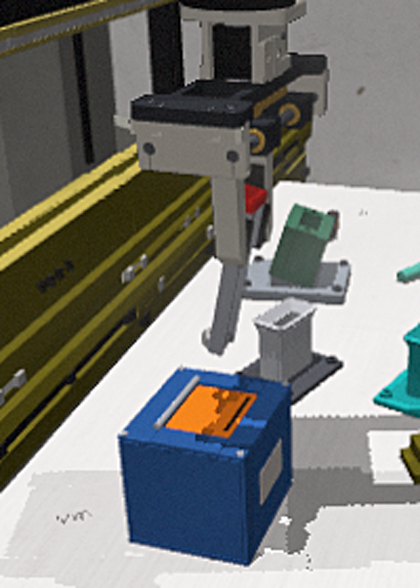

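View pics/t13.png

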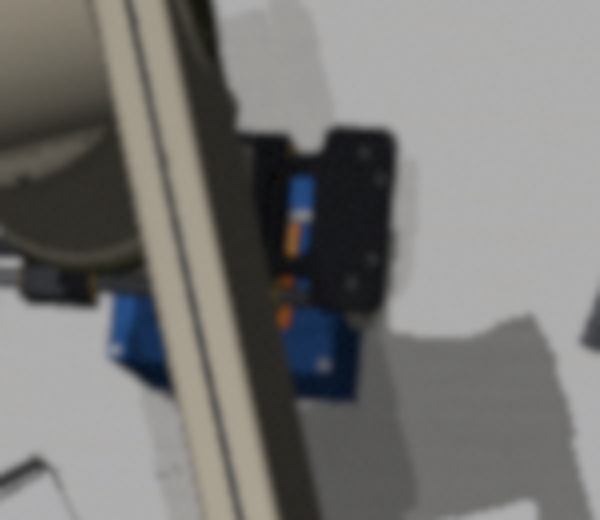

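```bash
python3 - <<'E'
from h import *
for z in(.149,.152):
  p=proj('side',(.587,.2117,z));print(((p-[150,100])*2.1).round())
p=proj('side',(.587,.1897,.149));print(((p-[150,100])*2.1).round())
E
```

```text
[207. 349.]
[207. 345.]
[216. 336.]
```

>>> servo_tool([
  [[0.9,0.05,0],0],
  [[0.9,0.05,0],0],
  [[0,0,0.8],0],
  [[0,0,1],0],
  [[0,0,1],0],
  [[0,0,0.8],0],
  [[0,0,0.5],0],
  [[0,0,0.5],0],
  [[0,0,0.5],0],
  [[0,0,0.5],0],
  [[0,0,0],0],
])

```text
t: 23.05
ee_pos: [0.5586, 0.22, 0.1335]
tcp_rot: [[0.055, 0.999, -0.001], [0.999, -0.055, -0.0], [-0.0, -0.001, -1.0]]
wrist_force: [0.0, 0.2, -1.3]
finger_gap: 0.0412
```

```bash
python3 go.py .559 .219 .093 86.9; python3 - <<'E'
from plant import camera
import cv2
a=camera('side')[:,:,::-1]
cv2.imwrite('pics/s14.png',cv2.resize(a[130:380,150:350],None,fx=2.4,fy=2.4,interpolation=2))
E
```

```text
t 23.05 pos [0.5586 0.22   0.1335] yawx 86.87 gap 0.0412 F [ 0.   0.2 -1.3] shift cm [-0.09  0.05  4.05] turn -0.03
```

View pics/s14.png

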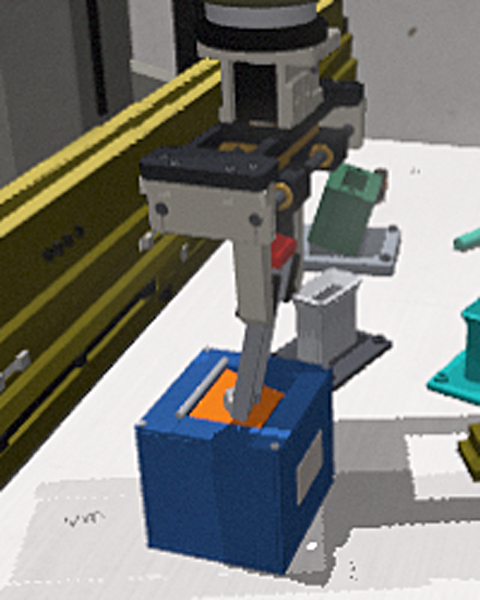

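```bash
python3 - <<'E'
from h import *
for px in[(236,418),(248,422),(242,420)]:
  o,v=ray('side',(px[0]/2.4+150,px[1]/2.4+130));print((o+v*(.2335-o[1])/v[1]).round(4))
E
```

```text
[0.5826 0.2335 0.0914]
[0.5742 0.2335 0.0895]
[0.5784 0.2335 0.0905]
```

>>> servo_tool([
  [[0,0.05,0.4],0],
  [[0,0.05,0.4],0],
  [[0,0,0.4],0],
  [[0,0,0.4],0],
  [[0,0,0.4],0],
  [[0,0,0.5],0],
  [[0,0,0.5],0],
  [[0,0,0.5],0],
  [[0,0,0.5],0],
  [[0,0,0],0],
  [[0,0,0],0],
  [[0,0,0],0],
])

```text
t: 24.3
ee_pos: [0.5598, 0.22, 0.0943]
tcp_rot: [[0.055, 0.999, -0.0], [0.999, -0.055, -0.0], [-0.0, -0.0, -1.0]]
wrist_force: [-0.8, -0.1, -1.7]
finger_gap: 0.041
```

```bash
python3 go.py .559 .219 .093 86.9; python3 - <<'E'
from plant import camera
import cv2
a=camera('side')[:,:,::-1]
cv2.imwrite('pics/s15.png',cv2.resize(a[200:340,180:320],None,fx=4,fy=4,interpolation=2))
E
```

```text
t 24.3 pos [0.5598 0.22   0.0943] yawx 86.87 gap 0.041 F [-0.8 -0.1 -1.7] shift cm [-0.1  -0.07  0.13] turn -0.03
```

View pics/s15.png

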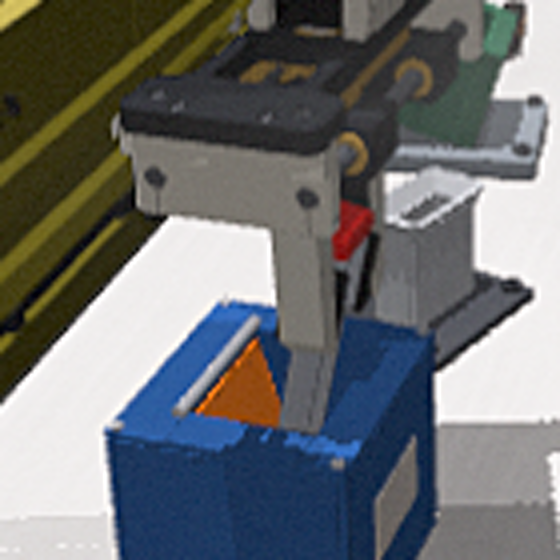

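>>> servo_tool([
  [[0,0,0],0],
  [[0,0,0],0],
  [[0,0,0],0],
  [[0,0,0],0],
  [[0,0,0],0],
  [[0,0,0],0],
  [[0,0,0],0],
  [[0,0,0],0],
], hand=-0.11, squeeze=30)

```text
t: 25.15
ee_pos: [0.5598, 0.22, 0.0942]
tcp_rot: [[0.055, 0.999, -0.0], [0.999, -0.055, -0.0], [-0.0, -0.0, -1.0]]
wrist_force: [-0.0, -0.3, -0.5]
finger_gap: 0.0521
```

>>> servo_tool([
  [[0,0,-0.5],0],
  [[0,0,-0.5],0],
  [[0,0,-1],0],
  [[0,0,-1],0],
  [[0,0,-1.5],0],
  [[0,0,-1.5],0],
  [[0,0,-1.5],0],
  [[0,0,-1],0],
  [[0,0,0],0],
  [[0,0,0],0],
])

```text
t: 26.15
ee_pos: [0.5599, 0.22, 0.1793]
tcp_rot: [[0.055, 0.999, 0.0], [0.999, -0.055, 0.0], [0.0, 0.0, -1.0]]
wrist_force: [0.2, -0.4, -2.0]
finger_gap: 0.0521
```

```bash
python3 go.py .559 .219 .2 70.8; python3 - <<'E'
from plant import camera
import cv2
a=camera('side')[:,:,::-1]
cv2.imwrite('pics/s16.png',cv2.resize(a[130:380,150:350],None,fx=2.4,fy=2.4,interpolation=2))
E
```

```text
t 26.15 pos [0.5599 0.22   0.1793] yawx 86.87 gap 0.0521 F [ 0.2 -0.4 -2. ] shift cm [-0.11 -0.08 -2.07] turn 16.07
```

View pics/s16.png

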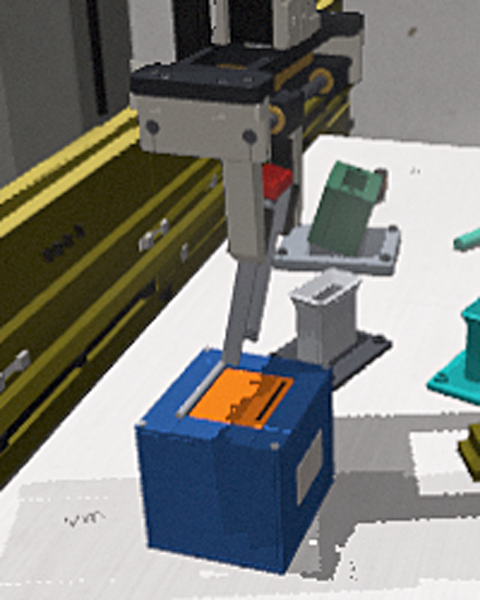

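```bash
python3 - <<'E'
from h import *
o,v=ray('side',(232/2.4+150,361/2.4+130));print((o+v*(.235-o[1])/v[1]).round(4))
E
```

```text
[0.5824 0.235  0.1365]
```

>>> servo_tool([
  [[-1,0,-0.5],4],
  [[-2,0,-0.5],4],
  [[-2,0,0],4],
  [[-2,0,0],4.1],
  [[-2,0,0],0],
  [[-2,0,0],0],
  [[0,0,0],0],
  [[0,0,0],0],
])

```text
t: 27.0
ee_pos: [0.5342, 0.1134, 0.1885]
tcp_rot: [[0.33, 0.944, -0.001], [0.944, -0.33, 0.0], [-0.0, -0.001, -1.0]]
wrist_force: [-0.4, 0.1, -1.1]
finger_gap: 0.0519
```

```bash
python3 go.py .564 -.0034 .17 70.8
```

```text
t 27.0 pos [0.5342 0.1134 0.1885] yawx 70.72 gap 0.0519 F [-0.4  0.1 -1.1] shift cm [-10.04   6.68   1.84] turn -0.08
```

>>> servo_tool([
  [[-1,0.7,0],0],
  [[-2,1.3,0],0],
  [[-2,1.3,0],0],
  [[-2,1.3,0],0],
  [[-1.5,1,0.5],0],
  [[-1,0.7,0.5],0],
  [[-0.5,0.4,0.5],0],
  [[0,0,0.3],0],
  [[0,0,0],0],
  [[0,0,0],0],
])

```text
t: 28.0
ee_pos: [0.5647, -0.0022, 0.1712]
tcp_rot: [[0.329, 0.944, -0.0], [0.944, -0.329, 0.0], [0.0, -0.0, -1.0]]
wrist_force: [0.5, 0.2, -0.3]
finger_gap: 0.0521
```

```bash
python3 go.py .564 -.0034 .15 70.8; python3 - <<'E'
from plant import camera
import cv2
a=camera('side')[:,:,::-1];b=camera('top')[:,:,::-1]
cv2.imwrite('pics/s17.png',cv2.resize(a[150:300,230:380],None,fx=4,fy=4,interpolation=2))
cv2.imwrite('pics/t17.png',cv2.resize(b[140:270,150:400],None,fx=3,fy=3,interpolation=2))
E
```

```text
t 28.0 pos [ 0.5647 -0.0022  0.1712] yawx 70.82 gap 0.0521 F [ 0.5  0.2 -0.3] shift cm [-0.14 -0.03  2.12] turn 0.02
```

View pics/s17.png

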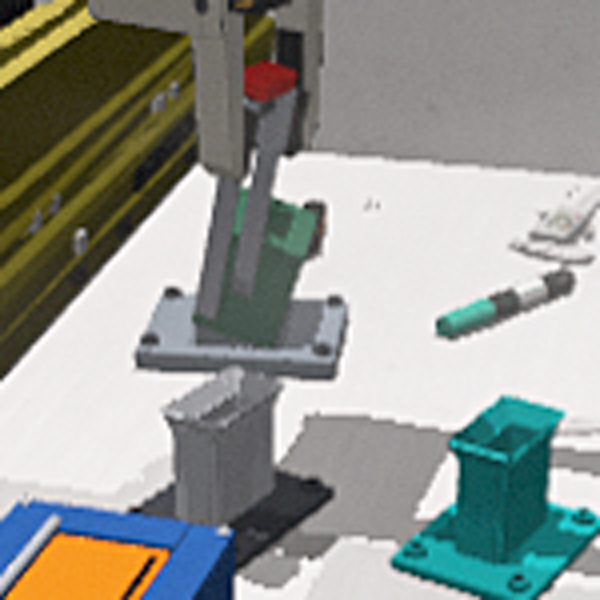

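View pics/t17.png

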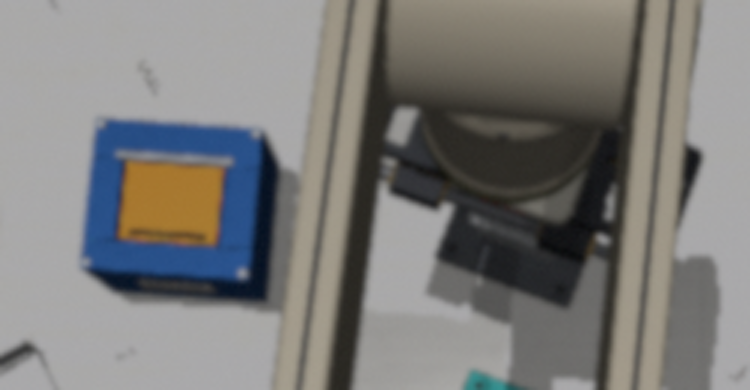

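```bash
python3 - <<'E'
from h import *
for z in(.126,.1285): print(onplane('side',(226/4+230,307/4+150),z).round(4))
for p in[(207,322),(245,292)]: print(onplane('side',(p[0]/4+230,p[1]/4+150),.1275).round(4))
E
```

```text
[ 0.5839 -0.0078  0.126 ]
[ 0.5824 -0.0022  0.1285]
[0.5873 0.0163 0.1275]
[ 0.5785 -0.0261  0.1275]
```

>>> servo_tool([
  [[-0.14,0.1,1],0],
  [[0,0,1.2],0],
  [[0,0,1],0],
  [[0,0,0.8],0],
  [[0,0,0.6],0],
  [[0,0,0.6],0],
  [[0,0,0.4],0],
  [[0,0,0.4],0],
  [[0,0,0.4],0],
  [[0,0,0],0],
  [[0,0,0],0],
])

```text
t: 29.2
ee_pos: [0.5654, -0.0047, 0.1073]
tcp_rot: [[0.329, 0.944, 0.0], [0.944, -0.329, -0.0], [0.0, 0.0, -1.0]]
wrist_force: [-0.1, -0.1, -1.2]
finger_gap: 0.052
```

```bash
python3 go.py .5857 -.011 .107 70.8; python3 - <<'E'
from plant import camera
import cv2
a=camera('side')[:,:,::-1]
cv2.imwrite('pics/s18.png',cv2.resize(a[150:300,230:380],None,fx=4,fy=4,interpolation=2))
E
```

```text
t 29.2 pos [ 0.5654 -0.0047  0.1073] yawx 70.77 gap 0.052 F [-0.1 -0.1 -1.2] shift cm [0.07 2.13 0.03] turn -0.03
```

View pics/s18.png

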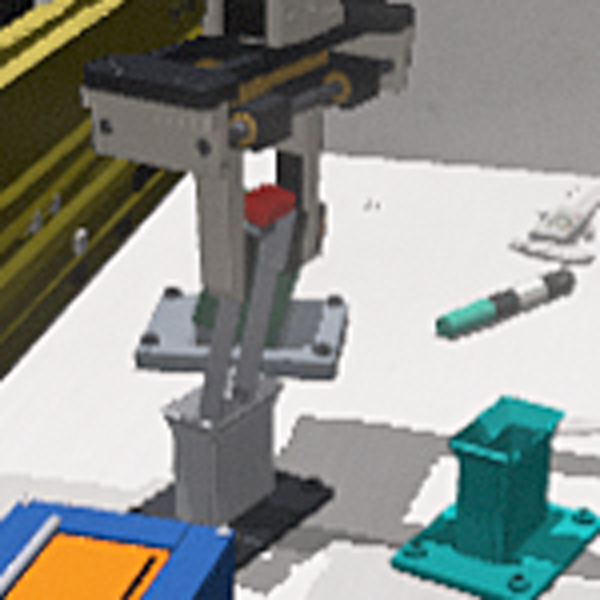

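>>> servo_tool([
  [[0,0.3,0],0],
  [[0,0.3,0],0],
  [[0,0.3,0],0],
  [[0,0.3,0.1],0],
  [[0,0.3,0.1],0],
  [[0,0.3,0.1],0],
  [[0,0.3,0.1],0],
  [[0,0,0],0],
  [[0,0,0],0],
])

```text
t: 30.15
ee_pos: [0.5877, -0.0121, 0.1066]
tcp_rot: [[0.33, 0.944, 0.005], [0.944, -0.33, -0.001], [0.001, 0.005, -1.0]]
wrist_force: [-2.3, -0.6, 14.7]
finger_gap: 0.0514
```

```bash
python3 go.py .5857 -.011 .054 70.8; python3 - <<'E'
from plant import camera
import cv2
a=camera('side')[:,:,::-1]
cv2.imwrite('pics/s19.png',cv2.resize(a[150:300,230:380],None,fx=4,fy=4,interpolation=2))
E
```

```text
t 30.15 pos [ 0.5877 -0.0121  0.1066] yawx 70.76 gap 0.0514 F [-2.3 -0.6 14.7] shift cm [ 0.03 -0.26  5.25] turn -0.04
```

View pics/s19.png

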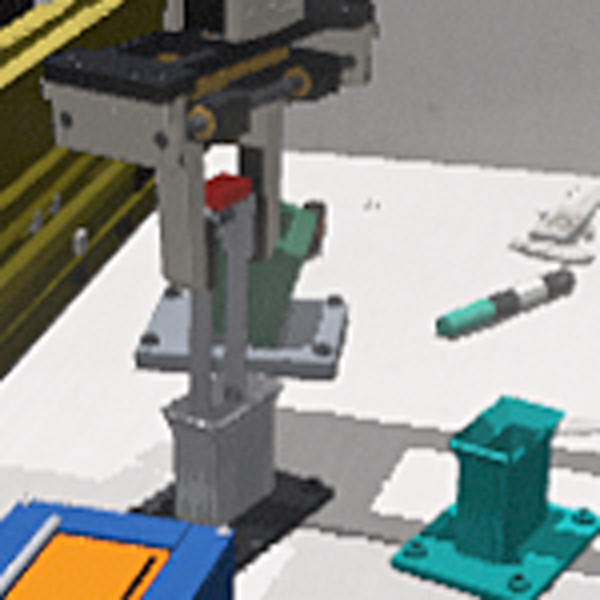

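>>> servo_tool([
  [[0,0,-0.3],0],
  [[0,0,-0.3],0],
  [[0,-0.15,0],0],
  [[0,0,0],0],
])

```text
t: 30.6
ee_pos: [0.5834, -0.011, 0.1088]
tcp_rot: [[0.329, 0.944, -0.001], [0.944, -0.329, 0.0], [-0.0, -0.001, -1.0]]
wrist_force: [0.2, 0.5, -1.2]
finger_gap: 0.0517
```

```bash
python3 go.py .5857 -.011 .054 70.8; python3 - <<'E'
from plant import camera
import cv2
a=camera('side')[:,:,::-1]
cv2.imwrite('pics/s20.png',cv2.resize(a[180:270,250:340],None,fx=6.6,fy=6.6,interpolation=2))
E
```

```text
t 30.6 pos [ 0.5834 -0.011   0.1088] yawx 70.77 gap 0.0517 F [ 0.2  0.5 -1.2] shift cm [0.08 0.22 5.48] turn -0.03
```

View pics/s20.png

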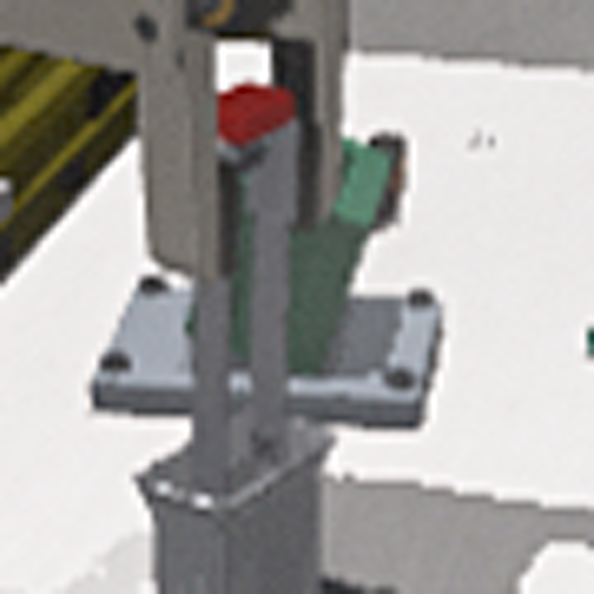

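>>> servo_tool([
  [[0.05,0,0.4],0],
  [[0,0,0.4],0],
  [[0,0,0.4],0],
  [[0,0,0],0],
])

```text
t: 31.05
ee_pos: [0.5831, -0.0105, 0.096]
tcp_rot: [[0.329, 0.944, -0.002], [0.944, -0.329, 0.0], [-0.0, -0.002, -1.0]]
wrist_force: [-0.2, 0.1, -1.2]
finger_gap: 0.0518
```

```bash
python3 go.py .5857 -.011 .054 70.8
```

```text
t 31.05 pos [ 0.5831 -0.0105  0.096 ] yawx 70.77 gap 0.0518 F [-0.2  0.1 -1.2] shift cm [0.04 0.27 4.2 ] turn -0.03
```

Free movement. Continuing.

>>> servo_tool([
  [[0,0.05,0.5],0],
  [[0,0.05,0.5],0],
  [[0,0.05,0.5],0],
  [[0,0.05,0.5],0],
  [[0,0,0.4],0],
  [[0,0,0.4],0],
  [[0,0,0.4],0],
  [[0,0,0.3],0],
  [[0,0,0.3],0],
  [[0,0,0],0],
])

```text
t: 32.05
ee_pos: [0.5854, -0.0112, 0.0587]
tcp_rot: [[0.329, 0.944, -0.001], [0.944, -0.329, 0.0], [-0.0, -0.001, -1.0]]
wrist_force: [-0.3, -0.1, -0.8]
finger_gap: 0.0522
```

```bash
python3 go.py .5857 -.011 .054 70.8
```

```text
t 32.05 pos [ 0.5854 -0.0112  0.0587] yawx 70.77 gap 0.0522 F [-0.3 -0.1 -0.8] shift cm [0.03 0.02 0.47] turn -0.03
```

>>> servo_tool([
  [[0,0,0.2],0],
  [[0,0,0.15],0],
  [[0,0,0.1],0],
  [[0,0,0],0],
  [[0,0,0],0],
])

```text
t: 32.55
ee_pos: [0.5858, -0.0113, 0.0548]
tcp_rot: [[0.329, 0.944, 0.0], [0.944, -0.329, -0.0], [-0.0, 0.0, -1.0]]
wrist_force: [0.9, 0.2, -0.8]
finger_gap: 0.052
```

```bash
python3 go.py .5857 -.011 .054 70.8; python3 - <<'E'
from plant import camera
import cv2
a=camera('side')[:,:,::-1]
cv2.imwrite('pics/s21.png',cv2.resize(a[180:270,250:340],None,fx=6.6,fy=6.6,interpolation=2))
E
```

```text
t 32.55 pos [ 0.5858 -0.0113  0.0548] yawx 70.77 gap 0.052 F [ 0.9  0.2 -0.8] shift cm [ 0.02 -0.02  0.08] turn -0.03
```

View pics/s21.png

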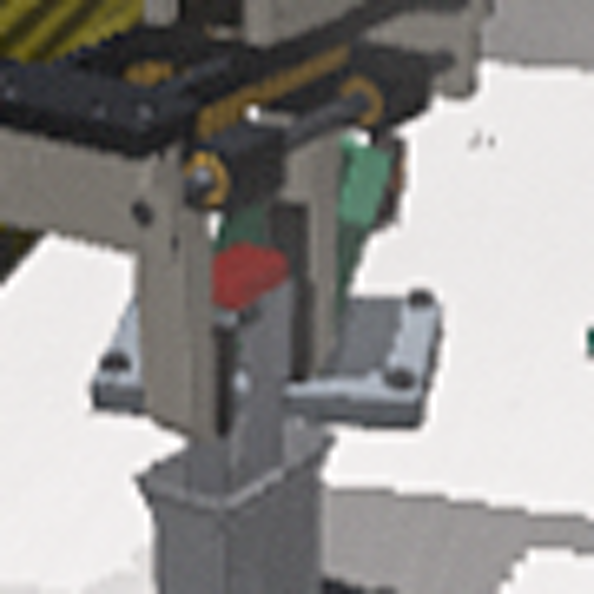

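>>> servo_tool([
  [[0,0,0.1],0],
  [[0,0,0.1],0],
  [[0,0,0],0],
  [[0,0,0],0],
])

```text
t: 33.0
ee_pos: [0.5857, -0.0113, 0.0527]
tcp_rot: [[0.329, 0.944, -0.0], [0.944, -0.329, 0.0], [-0.0, -0.0, -1.0]]
wrist_force: [0.1, -1.1, -0.7]
finger_gap: 0.0517
```

>>> servo_tool([
  [[0,0,0.1],0],
  [[0,0,0.1],0],
  [[0,0,0],0],
  [[0,0,0],0],
])

```text
t: 33.4
ee_pos: [0.586, -0.0113, 0.0512]
tcp_rot: [[0.329, 0.944, 0.001], [0.944, -0.329, -0.0], [0.0, 0.001, -1.0]]
wrist_force: [-1.8, 1.5, 3.6]
finger_gap: 0.0519
```

Floor felt. Back off slightly, open slowly, and retreat straight up.

>>> servo_tool([
  [[0,0,-0.05],0],
  [[0,0,0],0],
  [[0,0,0],0],
  [[0,0,0],0],
], hand=-0.25)

```text
t: 33.8
ee_pos: [0.5857, -0.0113, 0.0511]
tcp_rot: [[0.329, 0.944, -0.0], [0.944, -0.329, 0.0], [-0.0, -0.0, -1.0]]
wrist_force: [0.7, -0.4, 0.5]
finger_gap: 0.0579
```

>>> servo_tool([
  [[0,0,0],0],
  [[0,0,0],0],
  [[0,0,0],0],
  [[0,0,0],0],
  [[0,0,0],0],
  [[0,0,0],0],
], hand=-1)

```text
t: 34.4
ee_pos: [0.5858, -0.0113, 0.0512]
tcp_rot: [[0.329, 0.944, 0.0], [0.944, -0.329, -0.0], [-0.0, 0.0, -1.0]]
wrist_force: [0.5, -0.3, 0.0]
finger_gap: 0.0926
```

```bash
python3 go.py .5857 -.011 .2 70.8; python3 - <<'E'
from plant import camera
import cv2
a=camera('side')[:,:,::-1]
cv2.imwrite('pics/s22.png',cv2.resize(a[180:270,250:340],None,fx=6.6,fy=6.6,interpolation=2))
E
```

```text
t 34.4 pos [ 0.5858 -0.0113  0.0512] yawx 70.77 gap 0.0926 F [ 0.5 -0.3  0. ] shift cm [  0.02  -0.02 -14.88] turn -0.03
```

View pics/s22.png

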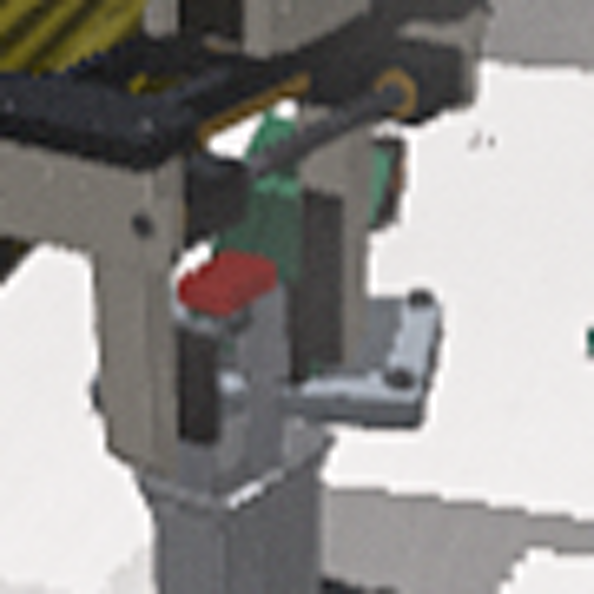

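>>> servo_tool([
  [[0,0,-1],0],
  [[0,0,-1.5],0],
  [[0,0,-2],0],
  [[0,0,-2.5],0],
  [[0,0,-3],0],
  [[0,0,-3],0],
  [[0,0,-3],0],
  [[0,0,-2],0],
  [[0,0,0],0],
  [[0,0,0],0],
])

```text
t: 35.45
ee_pos: [0.5863, -0.0113, 0.2324]
tcp_rot: [[0.329, 0.944, 0.002], [0.944, -0.329, -0.0], [0.0, 0.002, -1.0]]
wrist_force: [0.1, -0.7, -0.0]
finger_gap: 0.093
```

>>> servo_tool([
  [[-2,-2,0],0],
  [[-4,-3,0],0],
  [[-4,-3,0],0],
  [[-4,-3,0],0],
  [[-4,-3,0],0],
  [[-4,-3,0],0],
  [[-4,-3,0],0],
  [[-3,-1,0],0],
  [[0,0,0],0],
  [[0,0,0],0],
])

```text
t: 36.45
ee_pos: [0.2914, -0.2158, 0.2303]
tcp_rot: [[0.332, 0.943, -0.001], [0.943, -0.332, 0.001], [0.001, -0.001, -1.0]]
wrist_force: [-0.2, -0.6, -0.5]
finger_gap: 0.0929
```

```bash
python3 - <<'E'
from plant import camera,state
import cv2
a=camera('side')[:,:,::-1];b=camera('top')[:,:,::-1]
cv2.imwrite('pics/s23.png',a);cv2.imwrite('pics/t23.png',b);print(state()['ee_pos'],state()['wrist_force'])
cv2.imwrite('pics/s23z.png',cv2.resize(a[190:380,200:400],None,fx=3.1,fy=3.1,interpolation=2))
E
```

```text
[ 0.29230706 -0.21507719  0.23051676] [0.40494326 0.40668846 0.29894682]
```

View pics/s23z.png

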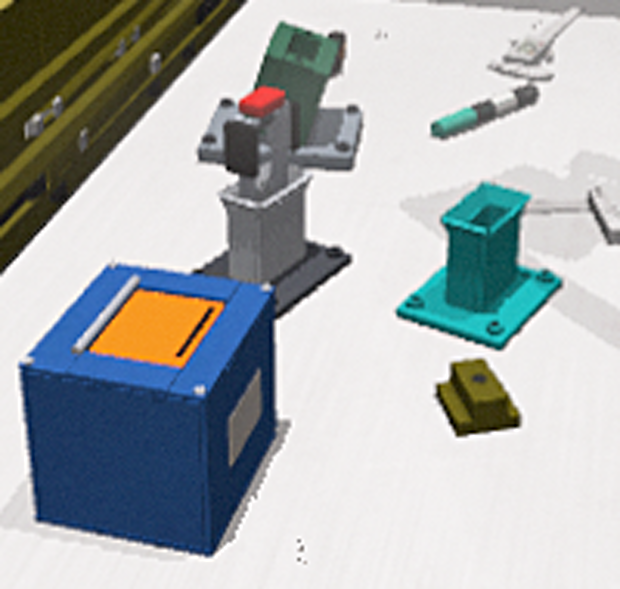

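View pics/t23.png

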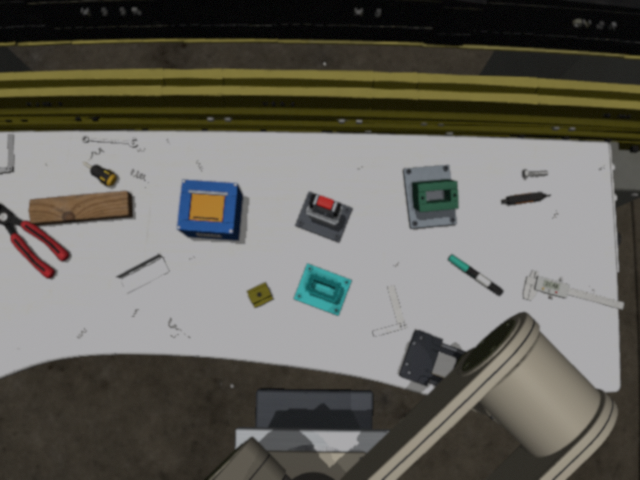

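```bash
python3 - <<'E'
from plant import finish_job
print(finish_job())
E
```

```text
the job is handed in; nothing more can be done
None
```

The nut is out of the pocket and was let go inside the returns box, and the tongs are back in their grey stand. I handed the job in at about 36.5 s; no verdict was given.

**What I did**
- **Nut:** I tilted the tongs against the pocket's front rim so they followed the slant. The bottom was felt with up to about 12 N on the wrist. The nut was gripped and lifted out, and I saw it at the jaw tips.
- **Box:** I pushed the tongs about 45 to 50 mm through the flap, opened the pads to 52 mm and withdrew. The nut was gone from the jaws.
- **Stand:** I straightened the tongs against the socket, which took up to about 15 N on the wrist. I then seated them until the floor was felt, and released.

**Last checks**
- The pictures show the flap shut and the pocket empty. The tongs stand upright within about 1 pixel of where they started.
- The T-block and square show no visible movement, and the gripper is clear of everything.

**What disagreed or could not be seen**
- **Finger height:** The fingers end about 37 mm above the reported TCP. The first grasp therefore closed above the pads and left the tongs behind. I corrected for it from the pictures.
- **Grip opening:** With the nut gripped, the opening read 41 mm instead of the stated 43 mm.
- **Nut at rest:** The nut on the box floor could not be seen behind the shut flap.

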